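# Hang the arms of a weighing stud rack, load the studs and book them in

## Robot

A 7-joint arm with a two-finger parallel gripper is mounted at the origin on a cart in front of the work surface, level with it; the furniture and walls round the work are solid. World frame = base frame: x ahead of the robot, y to its left, z up, the work surface at z = 0. Lengths are in m, angles in rad, forces in N, time in s.
With the tool pointing down it reaches from about 0.425 to 0.975 m from the base axis. Payload 16.7 kg.
Tool frame: the origin (TCP) lies midway between the tips of the shut fingers; the grasp point (between the pads) lies 19 mm behind it; z points along the fingers, y is the line along which they close (so a half turn about z gives the same grasp; the last joint's range is limited). The gripper opens to 85 mm and grips with 20 to 120 N. Pads are 22 mm wide; open, the fingers measure 114 mm over their backs; the gripper's body (76 mm by 85 mm) begins 54 mm behind the grasp point. The pads swing forward as they close: fully open they stand 13 mm farther back than shut.
Start: joints at [-1.442, 0.426, 0.074, 1.606, -0.034, 1.111, -0.067], TCP at [0.186, 0.649, 0.231] pointing down, gripper open.
Joint ranges: [-2.85, 2.85], [-0.5, 2.14], [-1.23, 1.37], [0.21, 2.46], [-1.02, 4.16], [0.16, 2.05], [-2.73, 2.73]. Speed limits (rad/s): [1.89, 1.89, 2.39, 2.39, 3.01, 3.01, 3.01].

## Interface

Orientations are given as a unit quaternion [x, y, z, w].
In Python, from station import env gives the robot as it stands.
- The arm moves only by the tool play_rows, never from a script. Its argument "moves" is one flat list of numbers, 7 for each row, row after row: the shift along the tool's x, y, z in cm, then the turn, a rotation vector about the tool's x, y, z in degrees, then the opening, from 0 (shut) to 1 (fully open). A call has 1 to 20 rows; each row shifts and turns the commanded pose from where the row before left it, along the tool's axes as they then stand; what a row does not reach is not made up. A row lasts 1/8 s, in which the tool goes at most 62.5 mm and 10.7 degrees, less where a joint would pass 70% of its speed; a pose out of reach is approached as far as the arm can. A call is refused whole if a number of a shift passes 6.25 or a number of a turn 10.7, either way. A call with a gripper value outside its range is refused whole. The fingers move at their own pace and stop on an object; "grip_force" is the grip in N (left out, the last holds). Time passes only in rows, so rows that do not move let the fingers close. It gives the time, the measured TCP pose, the force, the opening and the grip force at its end, in the units of the state.
- env.observe(): the state, without advancing time (a new reading comes with each control period).
- env.camera(name): name is "side" or "top" or "wrist"; returns (picture, depth): 384x512x3 uint8, red, green, blue; 384x512 float32, m along the optical axis (not along the pixel's ray), 0 where there is no reading.
- env.camera_model(name): a dict with "fx", "fy", "cx", "cy" (pixels), "rvec" (rotation vector, rad) and "tvec" (3), from world to camera coordinates, as OpenCV has them. Camera axes: x right, y down, z forward; pixel columns grow to the right and rows downward; lengths in m; the calibration is good to about 2 mm. The wrist camera is an equidistant fisheye: a pixel r from the principal point sees the ray r / f radians off the axis. A picture is of the moment at which its call begins: read the wrist's pose just before it. camera_model takes no time and is no camera call; for the wrist camera it gives the pose at the moment of the call.
- env.sign_off(): hands the job in; it is judged then, once.
The state is a dict: "time": time; "q": joint angles; "joint_velocities": joint speeds; "joint_torque": joint torques, N m; "tool_pos": TCP position; "tool_rot": TCP orientation; "wrist_force": force on the tool from outside, world axes, zero at the start; "ft_torque": the same for the moment, N m; "gripper_width": finger opening in m; "finger_force": force on a finger pad.
Only numpy, scipy, OpenCV 4.12 (cv2) and the standard library are available. Lean on these libraries where they do the work, as an engineer would, in place of code of your own. Each camera call takes 0.05 s, during which the arm holds its last target. There are 200 camera calls.

## Task

Make the weighing rack ready and book in the studs: hook both orange hangers into the top slots of the two blue posts, one on each post, pressed down until they are fully home, then press the white key to zero the rack while it is still empty of studs. Lay every long rusty stud that is there across both hangers, roughly crosswise and centred, and then press the yellow key and after it the green key, never two keys at once. Leave the hangers hooked and the studs lying on them, and do not push about or tip the oil can and the brass bush.

Things in the scene. Friction and masses are not known exactly. Their poses are not given: they have to be found in the camera images.
- rack: fixed rack: two blue slotted posts on a dark foot plate that lies behind their fronts. Origin: on the bench midway between the posts, in the plane of their front faces; x to the rear, y left, z up. Posts centred at y = +55 and -55 mm, each 62 wide, 40 deep, 178 tall; front plate 5 mm thick, hollow behind. Studs lie well at x = -40, -90 or -140 (between the ridges), shank axis at z = 157
- seat_left (a point): where the origin of a hanger fully hooked in the left (+y) post's top slots lies: 90 mm in front of the post's face, 100 mm above the bench; axes as the rack. A seated hanger's web top is 150 mm above the bench. Between the rack and the robot, a little to the right, stands a dark pump with a raised lever (about 0.3 m high, x up to 0.4 m): carry long parts round it
- seat_right (a point): the same for the right (-y) post. Each post has two levels of slots, a level being a pair of slots 12 mm wide, 23 mm tall, centred 15 mm either side of the post's middle; the top pair spans z = 142 to 165 mm, the lower pair (not used) z = 82 to 105 mm
- hanger_a_back (a point): middle of the back face of hanger_a's back plate at the height of the tab shanks (x = +90, z = 46 mm in its frame); fully home it is 146 mm above the bench, and the front end may droop by 3 degrees
- hanger_b_back (a point): the same for hanger_b
- hanger_a: orange hanger, 0.35 kg, standing on the bench, z up. Origin: underside, mid-length (x). Web 12 mm thick from x = -85 to +84 mm; its top rail, z = 26 to 50, is the place to grip from above. Back plate 50 wide, 50 tall, back face at x = +90; front foot 50 wide, 6 high at x = -85 to -73. On top: ridges 12 high, 5 long at x = -25 and +25, end stop 18 high at x = -85 to -77. Tabs: see hanger_b
- hanger_b: twin of hanger_a; either fits either post. Behind the back plate (x = +90 mm) both have two steel hook tabs 6 mm wide at y = +15 and -15 mm: shank z = 42 to 50, reaching to x = 102; its last 5 mm turned down as a lip to z = 33 (1.5 mm free for the post's plate). To hook: push the tabs through the slots with the hanger level and 9 to 15 mm above its seat until the plate meets the post, then press down
- stud_1: rusty hexagon-head stud, 255 mm long, shank 14 mm thick, head 22 to 25 mm across and 9 mm long, 0.3 kg, lying on the bench. Origin: middle of its length, on its underside as it lies at the start, the shank's axis being 9 to 12 mm above (it rolls, and the origin with it). Its y axis runs along it, the head at +y. May be absent.
- stud_2: rusty hexagon-head stud, 247 mm long, shank 14 mm thick, head 22 to 25 mm across and 9 mm long, 0.3 kg, lying on the bench. Origin: middle of its length, on its underside as it lies at the start, the shank's axis being 9 to 12 mm above (it rolls, and the origin with it). Its y axis runs along it, the head at +y. May be absent.
- stud_3: rusty hexagon-head stud, 239 mm long, shank 14 mm thick, head 22 to 25 mm across and 9 mm long, 0.3 kg, lying on the bench. Origin: middle of its length, on its underside as it lies at the start, the shank's axis being 9 to 12 mm above (it rolls, and the origin with it). Its y axis runs along it, the head at +y. May be absent.
- key_white (a joint): travel of the white spring key of the grey terminal: 0 = up, 0.006 m = fully down (about 5 N at the bottom); counts as pressed beyond 0.004; springs back
- key_yellow (a joint): travel of the yellow spring key of the grey terminal: 0 = up, 0.006 m = fully down (about 5 N at the bottom); counts as pressed beyond 0.004; springs back
- key_green (a joint): travel of the green spring key of the grey terminal: 0 = up, 0.006 m = fully down (about 5 N at the bottom); counts as pressed beyond 0.004; springs back
- key_white_top (a point): centre of the top of the white round key (26 mm across), which faces up; the three keys stand in a row 45 mm apart, in any order, on the fixed grey terminal (150 x 70 x 30 mm)
- key_yellow_top (a point): the same for the yellow key
- key_green_top (a point): the same for the green key
- oil_can: bystander: dark red pump oiler standing upright, 72 x 156 x 157 mm; origin under it
- bush: bystander: brass bush lying on its side, 52 x 94 x 52 mm
Mind the look-alikes: they are no part of the job. What is shaped like the hanger_b but pink is not meant.

How it is judged:
By the outcome, as a careful person would: the job done as asked, in the order asked, and still so for the second after the job is handed in, with the robot touching nothing.
Of stud_1, stud_2, stud_3 only 2 to 3 are there at a start; the rules pass over those that are not, and their reading is None.
At some moment in a run one of hanger_a, hanger_b may be knocked a few centimetres aside while the robot is not near it.
It also fails if it takes over 210 s, if anything falls off the work surface, if the arm or the gripper's body presses on something with over 40 N, if the wrist force passes 120 N, or if a joint passes its speed limit or range.

## Working session

There is one attempt and no reset: what is moved stays moved. The work goes in short steps, Python scripts to look and compute and a tool call to move; the robot and the scene stay as the last step left them, time stands still between calls to the robot, and variables do not carry over. Pictures are saved under pics/ and viewed, at most 14 in all, crops included, and the job is handed in when it is done.

Besides the shell and the picture viewer there is one more tool, called after "Request:" by a JSON object that holds its "api" and its "payload", one argument or row to a line. play_rows: Moves the arm, as the interface text tells. Its arguments: {"type":"object","properties":{"moves":{"type":"array","items":{"type":"number"}},"grip_force":{"type":"number"}},"required":["moves"]}

```bash
ls; mkdir -p pics; cat > h.py <<'E'
import numpy as np, cv2
from station import env
from scipy.spatial.transform import Rotation as R
def save(cam,name):
    m=env.camera_model(cam); im,d=env.camera(cam)
    np.savez('pics/'+name+'.npz',im=im,d=d,**{k:np.array(v) for k,v in m.items()})
    cv2.imwrite('pics/'+name+'.png',im[:,:,::-1]); return im,d,m
def world(m,d,u,v,fish=False):
    u=np.asarray(u,float);v=np.asarray(v,float)
    a=(u-m['cx'])/m['fx'];b=(v-m['cy'])/m['fy']
    if fish:
        r=np.hypot(a,b); s=np.where(r>1e-9,np.tan(r)/np.maximum(r,1e-9),1); a=a*s;b=b*s
    z=np.asarray(d)
    P=np.stack([a*z,b*z,z*np.ones_like(a)],-1)
    return (P-np.asarray(m['tvec']).ravel())@R.from_rotvec(np.asarray(m['rvec']).ravel()).as_matrix()
def cloud(m,d,fish=False):
    v,u=np.mgrid[:d.shape[0],:d.shape[1]]
    return world(m,d,u,v,fish)
def load(n):
    z=np.load('pics/'+n+'.npz'); return z['im'],z['d'],{k:z[k] for k in ['fx','fy','cx','cy','rvec','tvec']}
E
python3 - <<'E'
from h import *
for c in ['side','top','wrist']:
    im,d,m=save(c,c+'0'); print(c,m)
s=env.observe();print(s)
a=cv2.imread('pics/side0.png');b=cv2.imread('pics/top0.png')
E
```

```text
pics
side {'fx': 448.4688826161344, 'fy': 448.4688826161344, 'cx': 258.6845182028531, 'cy': 198.13298347021154, 'rvec': array([ 0.03357385,  2.55558276, -1.74606122]), 'tvec': array([0.52388199, 0.07660257, 1.31927344])}
top {'fx': 428.22996228661606, 'fy': 428.22996228661606, 'cx': 250.9589028487202, 'cy': 184.72911132205553, 'rvec': array([ 2.18117573, -2.21049257,  0.05155066]), 'tvec': array([-0.01087175,  0.51843952,  1.44682251])}
wrist {'fx': 297.3186396354542, 'fy': 297.3186396354542, 'cx': 253.7486380697049, 'cy': 193.94739263732515, 'rvec': array([-2.31795987, -1.74684939, -0.24983713]), 'tvec': array([-0.67444277, -0.03591283,  0.37842478])}
{'time': 0.15, 'q': array([-1.44150096,  0.42660563,  0.07387858,  1.60644332, -0.03408916,
        1.11080135, -0.06707158]), 'joint_velocities': array([-0.00122608, -0.00342392,  0.00196035, -0.00192131, -0.00073324,
        0.00163183,  0.00180163]), 'joint_torque': array([ 4.33128822e-03, -9.50316453e+01,  3.76432523e+00, -4.63761985e+01,
        1.95764832e-02,  7.72260537e-03,  4.46093884e-05]), 'tool_pos': array([0.18571092, 0.64862812, 0.23076797]), 'tool_rot': array([ 1.38955877e-01,  9.90298448e-01, -4.98206504e-04, -2.74837341e-05]), 'wrist_force': array([ 0.68524273, -0.21766268,  0.56827865]), 'ft_torque': array([-0.01168452, -0.02063339,  0.03093816]), 'finger_force': 0.0, 'gripper_width': 0.08559644897153905}
```

View pics/top0.png

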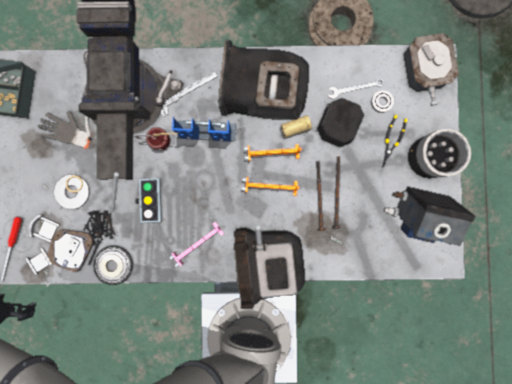

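View pics/side0.png

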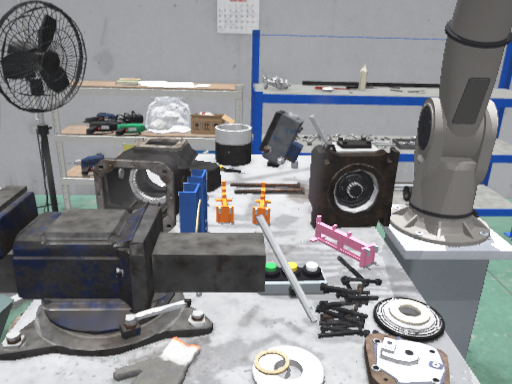

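Top view: orange hangers at (272,153) and (270,186), pink look-alike at (197,244). Studs at (320,195) and (337,195), rack at (203,130). Keys run green (148,186), yellow (148,200), white (148,214). The bush is at (296,127) and the red can at (157,138). The vise handle (115,190) and the spanners (190,93), (355,90) are not studs.

```bash
python3 - <<'E'
from h import *
im,d,m=load('top0'); W=cloud(m,d)
c=im[85:260,130:350]; c=cv2.resize(c[:,:,::-1],None,fx=3.6,fy=3.4,interpolation=cv2.INTER_CUBIC); cv2.imwrite('pics/topcrop.png',c)
hsv=cv2.cvtColor(im,cv2.COLOR_RGB2HSV)
def comp(lo,hi,name,minA=12):
    k=cv2.inRange(hsv,lo,hi); n,l,s,ce=cv2.connectedComponentsWithStats(k)
    for i in range(1,n):
        if s[i,4]>=minA:
            P=W[l==i]; P=P[d[l==i]>0]
            q=P[:,:2]; mu=q.mean(0); w,v=np.linalg.eigh(np.cov((q-mu).T)); a=v[:,1]; t=(q-mu)@a
            print(name,np.round(ce[i]),s[i,4],np.round(P.mean(0),3),'zmax',np.round(np.percentile(P[:,2],[10,50,95]),3),'ang',np.round(np.degrees(np.arctan2(a[1],a[0])),1),'len',np.round([t.min(),t.max()],3), 'ctr',np.round(mu+a*(t.min()+t.max())/2,4))
comp((5,150,120),(18,255,255),'orange'); comp((105,120,60),(125,255,255),'blue',25)
comp((140,50,100),(175,255,255),'pink'); comp((50,120,80),(85,255,255),'green');comp((24,150,120),(34,255,255),'yellow')
comp((0,40,30),(15,150,110),'rust',40)
for u,v in [(148,186),(148,200),(148,214)]: print(u,v,np.round(W[v-2:v+3,u-2:u+3].reshape(-1,3).mean(0),4))
# pump extents
P=W.reshape(-1,3);k=(P[:,2]>.03)&(P[:,0]>.1)&(P[:,0]<.45)&(P[:,1]<.1)&(P[:,1]>-.25)
print(P[k].min(0),P[k].max(0))
E
```

```text
orange [297. 151.] 34 [ 0.627 -0.175  0.037] zmax [0.008 0.029 0.07 ] ang 168.5 len [-0.024  0.019] ctr [ 0.6298 -0.1756]
orange [277. 153.] 56 [ 0.624 -0.107  0.031] zmax [0.006 0.036 0.063] ang 92.4 len [-0.048  0.05 ] ctr [ 0.6243 -0.1055]
orange [255. 155.] 22 [ 0.62  -0.031  0.024] zmax [0.006 0.022 0.048] ang 91.6 len [-0.018  0.016] ctr [ 0.62   -0.0327]
orange [272. 187.] 90 [ 0.509 -0.087  0.034] zmax [0.003 0.043 0.065] ang 83.3 len [-0.086  0.087] ctr [ 0.5092 -0.0863]
blue [186. 130.] 285 [0.69  0.186 0.118] zmax [0.048 0.124 0.179] ang 82.8 len [-0.026  0.035] ctr [0.6901 0.1906]
blue [219. 133.] 236 [0.679 0.08  0.123] zmax [0.05  0.134 0.179] ang 83.5 len [-0.029  0.032] ctr [0.679  0.0816]
pink [195. 245.] 194 [0.317 0.173 0.031] zmax [-0.     0.044  0.065] ang 125.6 len [-0.099  0.089] ctr [0.3198 0.1692]
green [147. 187.] 59 [0.515 0.328 0.049] zmax [0.043 0.049 0.057] ang 113.7 len [-0.013  0.016] ctr [0.5145 0.3288]
yellow [387. 140.] 14 [ 0.665 -0.485  0.014] zmax [0.01  0.013 0.018] ang -173.4 len [-0.007  0.007] ctr [ 0.665  -0.4849]
yellow [147. 200.] 59 [0.47
[... 390 characters left out ...]
 0.093] ang 95.3 len [-0.025  0.031] ctr [0.6669 0.2942]
rust [337. 180.] 82 [ 0.531 -0.311  0.014] zmax [0.011 0.014 0.019] ang 176.2 len [-0.078  0.083] ctr [ 0.5288 -0.3111]
rust [320. 220.] 71 [ 0.395 -0.251  0.017] zmax [0.012 0.017 0.024] ang -178.0 len [-0.055  0.034] ctr [ 0.4055 -0.2504]
rust [336. 218.] 54 [ 0.4   -0.305  0.017] zmax [0.012 0.016 0.023] ang 179.0 len [-0.042  0.033] ctr [ 0.4044 -0.3046]
rust [243. 268.] 803 [0.265 0.009 0.213] zmax [0.195 0.214 0.224] ang -174.9 len [-0.111  0.111] ctr [0.2648 0.0085]
148 186 [0.5167 0.324  0.0509]
148 200 [0.4703 0.3237 0.0525]
148 214 [0.424  0.3239 0.0518]
[ 0.10002163 -0.24696832  0.03028296] [0.44714427 0.09998809 1.47032588]
```

View pics/topcrop.png

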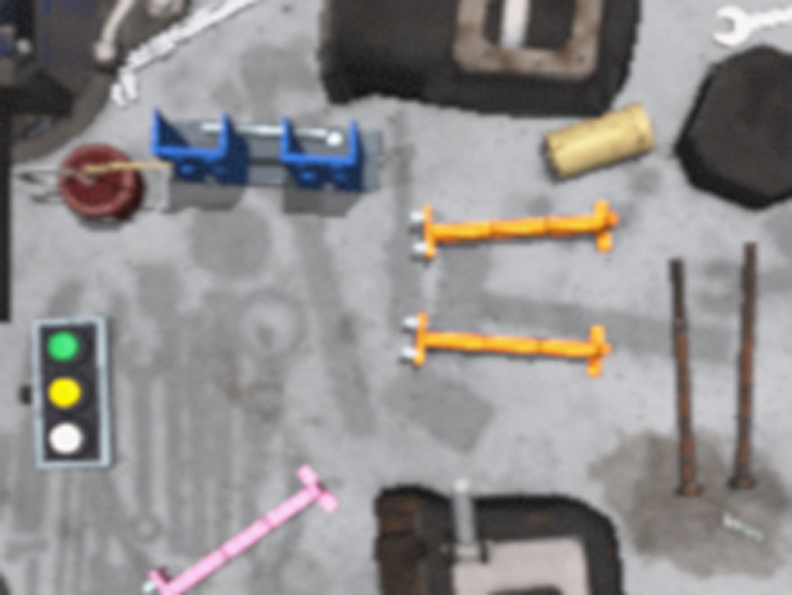

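```bash
cat >> h.py <<'E'
def pose():
    s=env.observe(); return np.array(s['tool_pos']),R.from_quat(s['tool_rot'])
def yaw(r): x=r.as_matrix()[:,0]; return np.degrees(np.arctan2(x[1],x[0]))
def plan(wps,start=None,maxs=5.5,maxa=9.0):
    """wps: list of (x,y,z,yawdeg,open[,rows]); prints rows in tool axes, tool straight down"""
    p,r=start if start else pose()
    print('from',np.round(p,4),'yaw',round(yaw(r),2))
    out=[]
    for w in wps:
        tp=np.array(w[:3]); tr=R.from_euler('z',w[3],degrees=True)*R.from_quat([1,0,0,0])
        rv=(r.inv()*tr).as_rotvec(degrees=True)
        n=int(np.ceil(max(np.linalg.norm(tp-p)*100/maxs,np.linalg.norm(rv)/maxa,1)))
        if len(w)>5:n=max(n,w[5])
        for i in range(n):
            k=n-i
            rv=(r.inv()*tr).as_rotvec(degrees=True)/k
            s=r.inv().apply((tp-p)/k)*100
            row=list(np.round(s,2))+list(np.round(rv,1))
            p=p+r.apply(np.array(row[:3])/100); r=r*R.from_rotvec(row[3:],degrees=True)
            out.append([float(x)+0 for x in row]+[w[4]])
    print(len(out),'rows'); print(', '.join('%g'%x for o in out for x in o))
E
python3 - <<'E'
from h import *
plan([(.186,.649,.33,164,1),(.54,-.10,.36,92,1)])
m=env.camera_model('wrist'); print(-R.from_rotvec(m['rvec']).as_matrix().T@m['tvec'], R.from_rotvec(m['rvec']).as_matrix())
E
```

```text
from [0.1857 0.6486 0.2308] yaw 164.03
18 rows
-0.01, 0.02, -4.96, 0, 0, 0, 1, -0.01, 0.01, -4.96, -0.1, 0, 0, 1, -3.42, -3.89, -0.19, 0, 0, 4.5, 1, -3.71, -3.61, -0.19, 0, 0, 4.5, 1, -3.98, -3.31, -0.19, 0, 0, 4.5, 1, -4.23, -2.99, -0.19, 0, 0, 4.5, 1, -4.45, -2.65, -0.19, 0, 0, 4.5, 1, -4.64, -2.29, -0.19, 0, 0, 4.5, 1, -4.81, -1.92, -0.19, 0, 0, 4.5, 1, -4.95, -1.53, -0.19, 0, 0, 4.5, 1, -5.05, -1.14, -0.19, 0, 0, 4.5, 1, -5.12, -0.74, -0.19, 0, 0, 4.5, 1, -5.17, -0.34, -0.19, 0, 0, 4.5, 1, -5.18, 0.07, -0.19, 0, 0, 4.5, 1, -5.15, 0.48, -0.19, 0, 0, 4.5, 1, -5.1, 0.88, -0.19, 0, 0, 4.5, 1, -5.02, 1.28, -0.19, 0, 0, 4.5, 1, -4.9, 1.66, -0.2, 0, 0, 4.5, 1
[0.11673828 0.6685941  0.37260541] [[ 2.75711480e-01  9.61240034e-01 -8.81099322e-04]
 [ 9.22399973e-01 -2.64312873e-01  2.81632731e-01]
 [ 2.70483770e-01 -7.84621031e-02 -9.59521875e-01]]
```

Request:
{"api": "play_rows", "payload": {
  "moves": [0,0,-5,0,0,0,1,0,0,-5,0,0,0,1,-3.4,-3.9,-0.2,0,0,4.5,1,-3.7,-3.6,-0.2,0,0,4.5,1,-4,-3.3,-0.2,0,0,4.5,1,-4.2,-3,-0.2,0,0,4.5,1,-4.5,-2.6,-0.2,0,0,4.5,1,-4.6,-2.3,-0.2,0,0,4.5,1,-4.8,-1.9,-0.2,0,0,4.5,1,-5,-1.5,-0.2,0,0,4.5,1,-5,-1.1,-0.2,0,0,4.5,1,-5.1,-0.7,-0.2,0,0,4.5,1,-5.2,-0.3,-0.2,0,0,4.5,1,-5.2,0.1,-0.2,0,0,4.5,1,-5.1,0.5,-0.2,0,0,4.5,1,-5.1,0.9,-0.2,0,0,4.5,1,-5,1.3,-0.2,0,0,4.5,1,-5,1.7,-0.2,0,0,4.5,1]
}}

```text
time: 2.4
tool_pos: [0.5427, -0.1002, 0.3635]
tool_rot: [0.695, 0.719, 0.0, 0.0]
wrist_force: [1.2, 1.6, 0.0]
gripper_width: 0.0854
finger_force: 0.0
```

```bash
python3 - <<'E'
from h import *
p,r=pose();print(p,yaw(r),env.observe()['q'])
save('wrist','w1'); save('top','top1')
E
```

```text
[ 0.54268277 -0.10017804  0.36354181] 91.91553553983002 [-0.6795372   0.15261041  0.85649869  1.74517358 -0.1200936   1.29743269
  0.23711781]
```

View pics/w1.png

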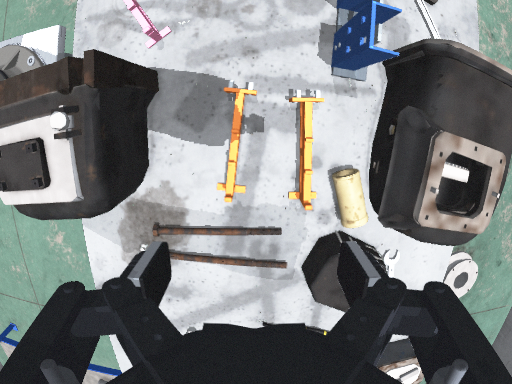

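The wrist view shows the near hanger at (237,145), the far one at (306,150), tabs upward (+y), and two studs at (217,231) and (228,261), heads to the left. There is no third stud.

```bash
cat >> h.py <<'E'
def hangers(name,fish=True,zmin=.02,zmax=.075,minA=60):
    im,d,m=load(name); W=cloud(m,d,fish); hsv=cv2.cvtColor(im,cv2.COLOR_RGB2HSV)
    k=cv2.inRange(hsv,(5,140,60),(20,255,255)); k=cv2.morphologyEx(k,cv2.MORPH_CLOSE,np.ones((3,3)))
    n,l,s,ce=cv2.connectedComponentsWithStats(k)
    for i in range(1,n):
        if s[i,4]<minA: continue
        P=W[(l==i)&(d>0)]; 
        P=P[(P[:,2]>zmin)&(P[:,2]<zmax)]
        if len(P)<20: continue
        # web points: fit the top rail line
        q=P[:,:2]; 
        if len(P)<5: continue
        mu=np.median(q,0); vx,vy,x0,y0=cv2.fitLine(q.astype(np.float32),cv2.DIST_HUBER,0,.001,.001).ravel()
        a=np.array([vx,vy]); b=np.array([-vy,vx]); c=np.array([x0,y0])
        t=(q-c)@a; 
        print('px',np.round(ce[i]),s[i,4],'line ang',round(float(np.degrees(np.arctan2(vy,vx))),2),'ends',np.round(c+a*np.percentile(t,.5),4),np.round(c+a*np.percentile(t,99.5),4),'len',round(float(np.ptp(np.percentile(t,[.5,99.5]))),4),'zpct',np.round(np.percentile(P[:,2],[50,90,98]),4))
E
python3 - <<'E'
from h import *
hangers('w1',zmin=.042); hangers('top1',False,zmin=.042)
im,d,m=load('w1');W=cloud(m,d,True)
im2,d2,m2=load('top1');W2=cloud(m2,d2)
# bench z
for A,n in ((W,'w'),(W2,'t')):
    k=(abs(A[...,0]-.565)<.02)&(abs(A[...,1]+.1)<.03); print(n,'bench z',np.median(A[k][:,2]))
# studs in both
for im_,A,n in ((im,W,'w'),(im2,W2,'t')):
    k=(A[...,2]>.006)&(A[...,2]<.035)&(A[...,0]>.33)&(A[...,0]<.64)&(A[...,1]<-.22)&(A[...,1]>-.35)
    nn,l,s,ce=cv2.connectedComponentsWithStats(k.astype(np.uint8))
    for i in range(1,nn):
        if s[i,4]<40: continue
        P=A[l==i];q=P[:,:2];vx,vy,x0,y0=cv2.fitLine(q.astype(np.float32),cv2.DIST_HUBER,0,.001,.001).ravel();a=np.array([vx,vy]);t=(q-[x0,y0])@a
        print(n,'stud px',np.round(ce[i]),s[i,4],'ang',np.degrees(np.arctan2(vy,vx)).round(1),np.round([x0,y0]+a*np.percentile(t,.5),4),np.round([x0,y0]+a*np.percentile(t,99.5),4),'z',np.round(np.percentile(P[:,2],[50,90]),4))
# rack: blue front faces in the top view and tops
for im_,A,n in ((im,W,'w'),(im2,W2,'t')):
    hsv=cv2.cvtColor(im_,cv2.COLOR_RGB2HSV)
    k=(cv2.inRange(hsv,(100,110,40),(125,255,255))>0)&(A[...,0]>.6)&(A[...,0]<.8)&(A[...,1]>0)&(A[...,1]<.3)
    P=A[k]; T=P[P[:,2]>.17]; print(n,'tops',len(T),np.round(np.percentile(T[:,2],[50]),4), 'front', len(P))
    np.save('pics/rack_%s.npy'%n,P)
E
```

```text
px [233.  91.] 89 line ang -15.15 ends [0.4945 0.0031] [ 0.5172 -0.003 ] len 0.0235 zpct [0.0488 0.0501 0.0505]
px [302. 154.] 650 line ang -85.88 ends [ 0.6155 -0.0088] [ 0.6277 -0.1791] len 0.1708 zpct [0.0487 0.0591 0.0664]
px [235. 142.] 409 line ang 86.15 ends [ 0.5063 -0.1668] [ 0.516  -0.0229] len 0.1443 zpct [0.0493 0.06   0.0654]
px [255. 153.] 84 line ang -87.1 ends [ 0.6221 -0.009 ] [ 0.625 -0.066] len 0.057 zpct [0.0496 0.0536 0.0552]
px [252. 185.] 84 line ang 88.13 ends [ 0.5171 -0.0512] [0.5188 0.0006] len 0.0518 zpct [0.0506 0.0536 0.0569]
w bench z 0.44914193864808627
t bench z 0.7520504100152391
w stud px [214. 231.] 903 ang 1.2 [ 0.3612 -0.2471] [ 0.5968 -0.2419] z [0.0127 0.0157]
w stud px [227. 260.] 776 ang -3.3 [ 0.389  -0.2986] [ 0.6104 -0.3115] z [0.0124 0.0148]
t stud px [337. 192.] 289 ang -3.4 [ 0.3709 -0.3012] [ 0.6128 -0.3158] z [0.0143 0.0193]
t stud px [320. 222.] 87 ang -1.6 [ 0.3594 -0.2496] [ 0.4345 -0.2517] z [0.0161 0.0221]
w tops 521 [0.1767] front 2971
t tops 124 [0.177] front 545
```

```bash
python3 - <<'E'
from h import *
for n in 'wt':
    P=np.load('pics/rack_%s.npy'%n); q=P[(P[:,2]>.03)][:,:2]
    best=(0,)
    rng=np.random.default_rng(0)
    for _ in range(3000):
        a,b=q[rng.choice(len(q),2,False)]; t=b-a
        if np.linalg.norm(t)<.05: continue
        t/=np.linalg.norm(t); nn=np.array([-t[1],t[0]]); dd=(q-a)@nn; c=(abs(dd)<.002).sum()
        if c>best[0]: best=(c,abs(dd)<.0025)
    F=q[best[1]]; vx,vy,x0,y0=cv2.fitLine(F.astype(np.float32),cv2.DIST_HUBER,0,.001,.001).ravel(); a=np.array([vx,vy]); a*=np.sign(a[1])
    s=np.sort((F-[x0,y0])@a); g=np.diff(s); j=np.argmax(g)
    pts=[np.array([x0,y0])+a*v for v in (s[0],s[j],s[j+1],s[-1])]
    print(n,len(F),'yaw',np.degrees(np.arctan2(a[1],a[0]))-90,'edges',np.round(pts,4).tolist(),'widths',np.round([s[j]-s[0],g[j],s[-1]-s[j+1]],4),'mid',np.round((pts[1]+pts[2])/2,4), np.round((pts[0]+pts[3])/2,4))
E
```

```text
w 1397 yaw -4.0958557 edges [[0.6686, 0.0527], [0.6731, 0.1157], [0.6765, 0.1621], [0.6768, 0.1667]] widths [0.0632 0.0465 0.0046] mid [0.6748 0.1389] [0.6727 0.1097]
t 297 yaw -4.179802 edges [[0.6705, 0.0517], [0.675, 0.1139], [0.6785, 0.1614], [0.6828, 0.2207]] widths [0.0624 0.0476 0.0595] mid [0.6767 0.1377] [0.6766 0.1362]
```

```bash
python3 - <<'E'
from h import *
plan([(.622,-.094,.12,94.1,.6),(.622,-.094,.021,94.1,.6,4),(.622,-.094,.021,94.1,0,5)])
E
```

```text
from [ 0.543  -0.1039  0.3634] yaw 91.55
14 rows
0.17, 1.58, 4.87, 0, 0, -0.5, 0.6, 0.15, 1.59, 4.87, 0, 0, -0.5, 0.6, 0.14, 1.59, 4.87, 0, 0.1, -0.5, 0.6, 0.12, 1.59, 4.87, 0, 0, -0.5, 0.6, 0.1, 1.58, 4.86, 0, 0.1, -0.6, 0.6, 0, 0, 2.48, 0, 0, 0, 0.6, 0, 0, 2.47, 0, 0, 0, 0.6, 0, 0, 2.48, 0, 0, 0, 0.6, 0, 0, 2.47, 0, 0, 0, 0.6, 0, 0, 0, 0, 0, 0, 0, 0, 0, 0, 0, 0, 0, 0, 0, 0, 0, 0, 0, 0, 0, 0, 0, 0, 0, 0, 0, 0, 0, 0, 0, 0, 0, 0, 0
```

Request:
{"api": "play_rows", "payload": {
  "moves": [0.17,1.58,4.87,0,0,-0.5,0.6,0.15,1.59,4.87,0,0,-0.5,0.6,0.14,1.59,4.87,0,0,-0.5,0.6,0.12,1.59,4.87,0,0,-0.5,0.6,0.1,1.58,4.86,0,0,-0.5,0.6,0,0,0,0,0,0,0.6,0,0,0,0,0,0,0.6]
}}

```text
time: 3.38
tool_pos: [0.6211, -0.0882, 0.1213]
tool_rot: [0.679, 0.734, 0.0, 0.0]
wrist_force: [0.7, 0.4, 0.5]
gripper_width: 0.0512
finger_force: 0.0
```

```bash
python3 - <<'E'
from h import *
save('wrist','w2'); hangers('w2',zmin=.042)
plan([(.622,-.094,.021,94.1,.6,4)])
E
```

```text
px [131. 168.] 6344 line ang 85.66 ends [ 0.5084 -0.1608] [0.5208 0.0027] len 0.164 zpct [0.0491 0.0507 0.0612]
px [261. 145.] 2015 line ang -85.29 ends [ 0.6205 -0.0061] [ 0.6273 -0.0886] len 0.0828 zpct [0.0493 0.0506 0.0611]
px [258. 274.] 1489 line ang -85.81 ends [ 0.6257 -0.0997] [ 0.6315 -0.1785] len 0.079 zpct [0.0496 0.0644 0.0675]
from [ 0.6215 -0.0882  0.1219] yaw 94.49
4 rows
-0.15, 0, 2.52, 0, 0, 0.1, 0.6, -0.14, 0, 2.52, 0, 0, 0.1, 0.6, -0.15, -0.01, 2.53, 0.1, 0, 0.1, 0.6, -0.14, 0, 2.52, 0, 0, 0.1, 0.6
```

View pics/w2.png

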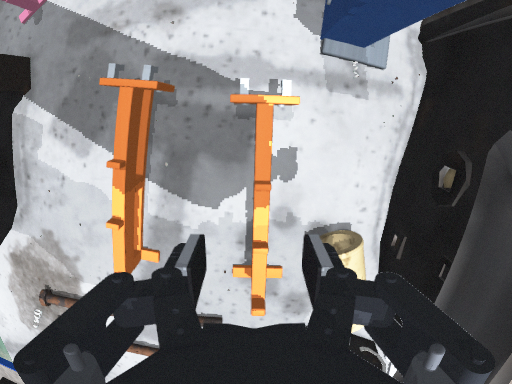

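The far hanger (tabs at (265,88), front foot at (258,272)) is centred between the fingers. The bush at (345,245) is outside them, so I go down.

Request:
{"api": "play_rows", "payload": {
  "moves": [-0.15,0.12,2.5,0,0,0.1,0.6,-0.15,0.12,2.5,0,0,0.1,0.6,-0.15,0.12,2.5,0,0,0.1,0.6,-0.15,0.12,2.5,0,0,0.1,0.6,0,0,0,0,0,0,0.6,0,0,0,0,0,0,0,0,0,0,0,0,0,0,0,0,0,0,0,0,0,0,0,0,0,0,0,0,0,0,0,0,0,0,0],
  "grip_force": 60
}}

```text
time: 4.68
tool_pos: [0.6273, -0.0934, 0.0215]
tool_rot: [0.681, 0.732, 0.001, 0.001]
wrist_force: [-1.5, 2.1, 12.0]
gripper_width: 0.0111
finger_force: 58.4
```

```bash
python3 - <<'E'
from h import *
p,r=pose(); print(p,yaw(r),env.observe()['q'])
Rk=np.array([.6758,.137]); th=np.radians(-4.15); ex=np.array([np.cos(th),np.sin(th)]); ey=np.array([-ex[1],ex[0]])
# left seat, standoff 60mm further out, z + 
def at(x,y): return Rk+ex*x+ey*y
a=at(-.155,.055)
plan([(p[0],p[1],.08,94.1,0),(.53,.06,.29,45,0),(a[0],a[1],.29,-4.15,0)])
E
```

```text
[ 0.62728499 -0.0933596   0.02152023] 94.08672096162792 [-0.38093864  0.69165453  0.58860278  1.87150173 -0.55160254  0.74374043
  0.5896563 ]
from [ 0.6273 -0.0934  0.0215] yaw 94.09
14 rows
0, 0.01, -2.92, 0.1, 0, 0, 0, 0, 0, -2.93, 0, 0, 0, 0, 2.67, -1.43, -3.5, 0, 0, 8.2, 0, 2.43, -1.8, -3.5, 0, 0, 8.2, 0, 2.15, -2.13, -3.5, 0, 0, 8.2, 0, 1.83, -2.41, -3.5, 0, 0, 8.2, 0, 1.47, -2.65, -3.5, 0, 0, 8.1, 0, 1.07, -2.83, -3.5, 0, 0, 8.2, 0, 1.63, -1.74, 0, 0, 0, 8.2, 0, 1.36, -1.96, 0, 0, 0, 8.2, 0, 1.07, -2.13, 0, 0, 0, 8.2, 0, 0.76, -2.27, 0, 0, 0, 8.2, 0, 0.42, -2.35, 0, 0, 0, 8.2, 0, 0.09, -2.38, 0.01, 0, 0, 8.1, 0
```

Request:
{"api": "play_rows", "payload": {
  "moves": [0,0,-2.9,0,0,0,0,0,0,-2.9,0,0,0,0,2.7,-1.4,-3.5,0,0,8.2,0,2.4,-1.8,-3.5,0,0,8.2,0,2.2,-2.1,-3.5,0,0,8.2,0,1.8,-2.4,-3.5,0,0,8.2,0,1.5,-2.7,-3.5,0,0,8.2,0,1.1,-2.8,-3.5,0,0,8.2,0,1.6,-1.7,0,0,0,8.2,0,1.4,-2,0,0,0,8.2,0,1.1,-2.1,0,0,0,8.2,0,0.8,-2.3,0,0,0,8.2,0,0.4,-2.4,0,0,0,8.2,0,0.1,-2.4,0,0,0,8.1,0,0,0,0,0,0,0,0,0,0,0,0,0,0,0]
}}

```text
time: 6.68
tool_pos: [0.5256, 0.2042, 0.288]
tool_rot: [0.999, -0.036, -0.0, -0.0]
wrist_force: [0.5, -0.9, -4.1]
gripper_width: 0.0109
finger_force: 59.8
```

```bash
python3 - <<'E'
from h import *
p,r=pose(); print(p,yaw(r),env.observe()['q'])
save('wrist','w3')
E
```

```text
[0.52557591 0.20419063 0.28801728] -4.120880219868773 [-1.45677121  0.4681549   1.32834197  1.83568103 -0.48429889  1.22616579
 -1.62298535]
```

View pics/w3.png

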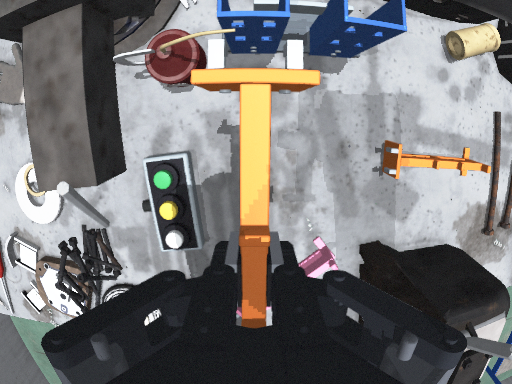

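The hanger is held straight with its plate at (256,80). The left post's face is at (253,35), the keys at (168,208), and the oil can at (175,55), just left of the post.

```bash
python3 - <<'E'
from h import *
im,d,m=load('w3');W=cloud(m,d,True);hsv=cv2.cvtColor(im,cv2.COLOR_RGB2HSV)
k=(cv2.inRange(hsv,(100,110,30),(125,255,255))>0)
P=W[k&(W[...,0]>.6)&(W[...,0]<.8)&(W[...,1]>0)&(W[...,1]<.3)]
q=P[(P[:,2]>.03)][:,:2]
best=(0,);rng=np.random.default_rng(0)
for _ in range(3000):
    a,b=q[rng.choice(len(q),2,False)]; t=b-a
    if np.linalg.norm(t)<.05: continue
    t/=np.linalg.norm(t)
    if abs(t[1])<.9: continue
    dd=(q-a)@[-t[1],t[0]]; c=(abs(dd)<.002).sum()
    if c>best[0]: best=(c,abs(dd)<.0025)
F=q[best[1]];vx,vy,x0,y0=cv2.fitLine(F.astype(np.float32),cv2.DIST_HUBER,0,.001,.001).ravel(); a=np.array([vx,vy]); a*=np.sign(a[1])
s=np.sort((F-[x0,y0])@a); j=np.argmax(np.diff(s)); pts=[np.array([x0,y0])+a*v for v in (s[0],s[j],s[j+1],s[-1])]
print(len(F),'yaw',np.degrees(np.arctan2(a[1],a[0]))-90,np.round(pts,4).tolist(),np.round(np.diff([s[0],s[j],s[j+1],s[-1]]),4))
# held hanger in the tool frame
p,r=pose(); T=r.inv().apply(W.reshape(-1,3)-p).reshape(W.shape)
o=(cv2.inRange(hsv,(5,120,50),(22,255,255))>0)&(T[...,2]>-.06)&(T[...,2]<.06)&(abs(T[...,1])<.06)
Q=T[o]; print('orange tool-frame x',np.percentile(Q[:,0],[1,50,99,99.8]),'y plate',np.percentile(Q[Q[:,0]>.08][:,1],[1,99]),'web y',np.percentile(Q[Q[:,0]<.07][:,1],[2,50,98]))
for x in (.03,.05,.07,.085): 
    S=Q[abs(Q[:,0]-x)<.006]; print(x,len(S),'top z(tool)',np.percentile(S[:,2],[5,50]))
t=(T[...,2]>-.06)&(T[...,2]<.06)&(abs(T[...,1])<.04)&(T[...,0]>.09)&(T[...,0]<.115)&~o; 
if t.any(): print('tab',T[t].shape,np.percentile(T[t][:,0],[5,50,97]),np.percentile(T[t][:,1],[3,97]),np.percentile(T[t][:,2],[5,50]))
for n,(u,v) in dict(g=(163,181),y=(169,211),w=(175,239)).items(): print(n,W[v-3:v+4,u-3:u+4].reshape(-1,3).mean(0).round(4))
c=(W[...,2]>.1)&(W[...,0]>.58)&(W[...,1]>.225)&(W[...,1]<.4)&(W[...,2]<.2);print('can',W[c].min(0),W[c].max(0))
E
```

```text
3909 yaw -4.1489944 [[0.6687, 0.0539], [0.6732, 0.1158], [0.6766, 0.1632], [0.6811, 0.2244]] [0.0621 0.0475 0.0614]
orange tool-frame x [-0.02548366  0.02492461  0.08710696  0.08731405] y plate [-0.02431027  0.02440329] web y [-5.97663090e-03  8.92797771e-05  5.48751374e-03]
0.03 1026 top z(tool) [-0.03910095 -0.02790621]
0.05 134 top z(tool) [-0.02843737 -0.02738402]
0.07 124 top z(tool) [-0.02796774 -0.02717533]
0.085 1260 top z(tool) [-0.0282725  -0.02659593]
tab (826, 3) [0.09044137 0.09458785 0.09870543] [-0.01748541  0.01757578] [-0.02859485 -0.02738353]
g [0.5131 0.3284 0.0514]
y [0.4724 0.324  0.0588]
w [0.4269 0.325  0.0511]
can [0.58000438 0.2250137  0.10000239] [0.74404866 0.39998096 0.18448048]
```

```bash
python3 - <<'E'
from h import *
O=np.array([.6749,.1393]); th=np.radians(-4.15); ex=np.array([np.cos(th),np.sin(th)]); ey=np.array([-ex[1],ex[0]])
for n,f in (('w3',True),('top1',False)):
    im,d,m=load(n);W=cloud(m,d,f); 
    X=(W[...,:2]-O)@ex; Y=(W[...,:2]-O)@ey; hsv=cv2.cvtColor(im,cv2.COLOR_RGB2HSV)
    k=(W[...,2]>.04)&(Y>.065)&(Y<.25)&(X>-.15)&(X<.08)&(W[...,2]<.2)&~(cv2.inRange(hsv,(100,80,20),(130,255,255))>0)&~(cv2.inRange(hsv,(8,150,100),(18,255,255))>0)
    for a in np.arange(.065,.2,.015):
        s=k&(Y>=a)&(Y<a+.015)
        if s.sum()>2: print(n,round(a,3),s.sum(),'x',X[s].min().round(3),X[s].max().round(3),'z',W[...,2][s].min().round(3),W[...,2][s].max().round(3))
a=O+ex*(-.0872-.045)+ey*.055; b=O+ex*(-.0872)+ey*.055
plan([(*a,.1345,-4.15,0)])
plan([(*a,.1345,-4.15,0),(*b,.1345,-4.15,0,6)])
E
```

```text
w3 0.065 49 x -0.009 0.0 z 0.122 0.166
w3 0.08 68 x -0.009 0.039 z 0.082 0.176
w3 0.095 58 x -0.01 -0.006 z 0.148 0.156
w3 0.11 185 x -0.027 0.004 z 0.04 0.15
w3 0.125 572 x -0.042 0.02 z 0.041 0.14
w3 0.14 751 x -0.047 0.024 z 0.04 0.13
w3 0.155 559 x -0.047 0.025 z 0.042 0.112
w3 0.17 384 x -0.043 0.076 z 0.041 0.112
w3 0.185 501 x -0.03 0.077 z 0.04 0.121
w3 0.2 510 x -0.015 0.053 z 0.04 0.136
top1 0.065 10 x -0.006 0.04 z 0.092 0.157
top1 0.08 23 x -0.007 0.04 z 0.075 0.18
top1 0.095 5 x -0.007 -0.006 z 0.146 0.154
top1 0.11 31 x -0.027 0.004 z 0.045 0.148
top1 0.125 92 x -0.041 0.02 z 0.04 0.139
top1 0.14 113 x -0.045 0.026 z 0.041 0.127
top1 0.155 91 x -0.046 0.026 z 0.04 0.109
top1 0.17 68 x -0.039 0.074 z 0.05 0.112
top1 0.185 174 x -0.027 0.08 z 0.045 0.193
top1 0.2 126 x -0.013 0.08 z 0.042 0.2
from [0.5257 0.204  0.2881] yaw -4.16
3 rows
0.71, -0.04, 5.12, 0, 0, 0, 0, 0.71, -0.04, 5.12, 0, 0, 0, 0, 0.71, -0.05, 5.12, 0, 0, 0, 0
from [0.5257 0.204  0.2881] yaw -4.16
9 rows
0.71, -0.04, 5.12, 0, 0, 0, 0, 0.71, -0.04, 5.12, 0, 0, 0, 0, 0.71, -0.05, 5.12, 0, 0, 0, 0, 0.75, 0, 0, 0, 0, 0, 0, 0.75, 0, 0, 0, 0, 0, 0, 0.75, 0, 0, 0, 0, 0, 0, 0.75, 0, 0, 0, 0, 0, 0, 0.75, 0, 0, 0, 0, 0, 0, 0.75, 0, 0, 0, 0, 0, 0
```

```bash
python3 - <<'E'
from h import *
O=np.array([.6749,.1393]); th=np.radians(-4.15); ex=np.array([np.cos(th),np.sin(th)]); ey=np.array([-ex[1],ex[0]])
im,d,m=load('w3');W=cloud(m,d,True);X=(W[...,:2]-O)@ex; Y=(W[...,:2]-O)@ey; hsv=cv2.cvtColor(im,cv2.COLOR_RGB2HSV)
k=(X>-.025)&(X<-.003)&(Y>.03)&(Y<.12)&(W[...,2]>.1)&(W[...,2]<.2)
for a in np.arange(.03,.12,.004):
    s=k&(Y>=a)&(Y<a+.004)
    if s.any(): print(round(a,3),s.sum(),np.round([X[s].min(),X[s].max(),W[...,2][s].min(),W[...,2][s].max()],4),np.median(hsv[s],0),np.argwhere(s)[0][::-1])
c=cv2.resize(im[0:110,130:330,::-1],None,fx=4,fy=4,interpolation=cv2.INTER_CUBIC);cv2.imwrite('pics/w3c.png',c)
E
```

```text
0.07 10 [-0.0077 -0.0048  0.1532  0.156 ] [ 23.   57.5 231. ] [233  28]
0.074 15 [-0.0085 -0.0056  0.1509  0.1558] [ 24.  67. 229.] [228  29]
0.078 16 [-0.0085 -0.0056  0.1521  0.1559] [ 22.  70. 223.] [224  29]
0.082 13 [-0.0088 -0.0064  0.1531  0.1551] [ 24.  63. 243.] [220  30]
0.086 17 [-0.0091 -0.0061  0.1521  0.1551] [ 23.  62. 227.] [215  30]
0.09 13 [-0.0093 -0.0061  0.1528  0.1545] [ 24.  66. 234.] [214  30]
0.094 14 [-0.0099 -0.0065  0.1526  0.1555] [ 23.5  65.5 235.5] [207  31]
0.098 15 [-0.0098 -0.0064  0.1504  0.1541] [ 23.  68. 229.] [205  31]
0.102 16 [-0.0101 -0.0063  0.149   0.1534] [ 22.5  68.  218. ] [199  32]
0.106 16 [-0.0102 -0.0059  0.1478  0.1515] [ 22.5  69.  221.5] [198  32]
0.11 17 [-0.0105 -0.0062  0.1467  0.1495] [ 23.  69. 221.] [194  33]
0.114 15 [-0.0107 -0.0065  0.1441  0.1471] [ 22.  77. 220.] [190  34]
0.118 8 [-0.0111 -0.0066  0.1428  0.1448] [ 20.5  75.  198.5] [187  35]
```

View pics/w3c.png

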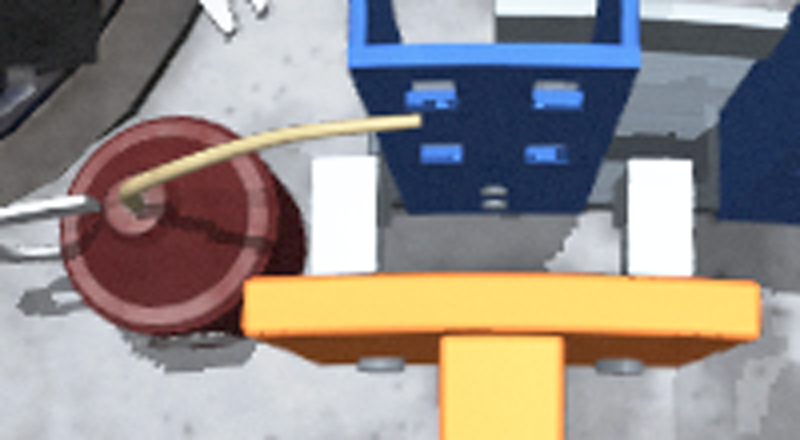

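The oil can's spout tip at (235,30) sits in front of the left post's top slot: rack y = 70 mm, x = -5 to -9 mm, z ≈ 155 mm. I'll hook this hanger in the right post first.

```bash
cat >> h.py <<'E'
O=np.array([.6749,.1393]); TH=-4.15; _t=np.radians(TH); ex=np.array([np.cos(_t),np.sin(_t)]); ey=np.array([-ex[1],ex[0]])
def rk(x,y,z): return (*(O+ex*x+ey*y),z)
def inrk(p): q=np.asarray(p)[:2]-O; return np.round([q@ex,q@ey,p[2]],4)
E
python3 - <<'E'
from h import *
plan([(*rk(-.132,-.055,.288),TH,0),(*rk(-.132,-.055,.1345),TH,0)])
E
```

```text
from [0.5257 0.204  0.2881] yaw -4.16
6 rows
0.72, 3.62, 0, 0, 0, 0, 0, 0.72, 3.62, 0, 0, 0, 0, 0, 0.71, 3.63, 0.01, 0, 0, 0, 0, 0, 0, 5.12, 0, 0, 0, 0, 0, 0, 5.11, 0, 0, 0, 0, 0.01, 0, 5.12, 0, 0, 0, 0
```

Request:
{"api": "play_rows", "payload": {
  "moves": [0.72,3.62,0,0,0,0,0,0.72,3.62,0,0,0,0,0,0.72,3.62,0,0,0,0,0,0,0,5.1,0,0,0,0,0,0,5.1,0,0,0,0,0,0,5.1,0,0,0,0,0,0,0,0,0,0,0,0,0,0,0,0,0,0]
}}

```text
time: 7.72
tool_pos: [0.5404, 0.0942, 0.1366]
tool_rot: [0.999, -0.037, 0.001, -0.0]
wrist_force: [0.4, -0.4, -3.8]
gripper_width: 0.0111
finger_force: 59.8
```

```bash
python3 - <<'E'
from h import *
p,r=pose(); print(inrk(p),yaw(r),env.observe()['q'].round(2))
im,d,m=save('wrist','w4');W=cloud(m,d,True);hsv=cv2.cvtColor(im,cv2.COLOR_RGB2HSV)
X=(W[...,:2]-O)@ex; Y=(W[...,:2]-O)@ey; Z=W[...,2]
b=(cv2.inRange(hsv,(100,90,20),(130,255,255))>0)&(Y>-.1)&(Y<-.015)&(X>-.02)&(X<.06)
print('post top z',np.percentile(Z[b],[90,99]),'face x',np.percentile(X[b&(Z<.17)],[2,10,50]),'y',np.percentile(Y[b&(Z>.17)],[.5,99.5]),'topx',np.percentile(X[b&(Z>.174)],[1]))
o=(cv2.inRange(hsv,(5,120,50),(22,255,255))>0)&(Z>.1)&(Y>-.1)&(Y<0)
print('hanger x max',np.percentile(X[o],[99,99.8]),'plate y',np.percentile(Y[o&(X>-.055)],[1,99]),'plate top z',np.percentile(Z[o&(X>-.052)],[50,95]))
t=(Z>.13)&(Z<.18)&(abs(Y+.055)<.03)&(X>-.042)&(X<-.025)&~o
print('tabs',t.sum(),np.percentile(X[t],[97]),np.percentile(Y[t],[2,98]),np.percentile(Z[t],[50,95]))
cv2.imwrite('pics/w4c.png',cv2.resize(im[0:160,130:380,::-1],None,fx=3,fy=3,interpolation=cv2.INTER_CUBIC))
plan([(*rk(-.0872,-.055,.1345),TH,0,8)])
E
```

```text
[-0.1309 -0.0547  0.1366] -4.222539431511086 [-1.09  0.56  1.08  2.02 -0.63  0.93 -1.33]Traceback (most recent call last):
  File "<stdin>", line 6, in <module>
    return _quantile_unchecked(
        a, q, axis, out, overwrite_input, method, keepdims, weights)
    return _ureduce(a,
                    func=_quantile_ureduce_func,
    ...<5 lines>...
                    overwrite_input=overwrite_input,
                    method=method)
    r = func(a, **kwargs)
    result = _quantile(arr,
                       quantiles=q,
    ...<2 lines>...
                       out=out,
                       weights=wgt)
    slices_having_nans = np.isnan(arr[-1, ...])
                                  ~~~^^^^^^^^^
IndexError: index -1 is out of bounds for axis 0 with size 0
```

Request:
{"api": "play_rows", "payload": {
  "moves": [0.6,0,0.2,0,0,0,0,0.6,0,0,0,0,0,0,0.6,0,0,0,0,0,0,0.6,0,0,0,0,0,0,0.5,0,0,0,0,0,0,0.5,0,0,0,0,0,0,0.4,0,0,0,0,0,0,0.3,0,0,0,0,0,0,0.2,0,0,0,0,0,0,0,0,0,0,0,0,0]
}}

```text
time: 9.02
tool_pos: [0.5824, 0.0917, 0.1329]
tool_rot: [0.999, -0.036, -0.0, 0.0]
wrist_force: [-0.1, 0.6, -4.5]
gripper_width: 0.0107
finger_force: 59.8
```

```bash
python3 - <<'E'
from h import *
s=env.observe();p,r=pose(); print(inrk(p),yaw(r),s['wrist_force'],s['ft_torque'])
save('side','s1'); im=load('s1')[0]; cv2.imwrite('pics/s1c.png',cv2.resize(im[150:250,150:310,::-1],None,fx=5,fy=5,interpolation=cv2.INTER_CUBIC))
E
```

```text
[-0.0889 -0.0542  0.1329] -4.177567930437215 [-0.12624921  0.56515093 -4.51147356] [ 0.03453022 -0.03144643  0.03138623]
```

Request:
{"api": "play_rows", "payload": {
  "moves": [0,0.05,-0.12,0,0,0,0,0.1,0,0,0,0,0,0,0.1,0,0,0,0,0,0,0.1,0,0,0,0,0,0,0,0,0,0,0,0,0]
}}

```text
time: 9.7
tool_pos: [0.5835, 0.0908, 0.1337]
tool_rot: [0.999, -0.037, -0.002, -0.0]
wrist_force: [-13.8, -1.0, 3.0]
gripper_width: 0.0107
finger_force: 60.8
```

Request:
{"api": "play_rows", "payload": {
  "moves": [-0.15,0,0.2,0,0,0,0,0,0,0.3,0,0,0,0,0,0,0.3,0,0,0,0,0,0,0.3,0,0,0,0,0,0,0.1,0,0,0,0,0,0,0,0,0,0,0]
}}

```text
time: 10.45
tool_pos: [0.5834, 0.0911, 0.1218]
tool_rot: [0.999, -0.036, -0.0, 0.0]
wrist_force: [-5.5, -0.0, -4.0]
gripper_width: 0.011
finger_force: 59.8
```

Request:
{"api": "play_rows", "payload": {
  "moves": [0,0,0.1,0,0,0,0,0,0,0.1,0,0,0,0,0,0,0.1,0,0,0,0,0,0,0,0,0,0,0]
}}

```text
time: 10.95
tool_pos: [0.5829, 0.0908, 0.1193]
tool_rot: [0.999, -0.037, -0.001, -0.0]
wrist_force: [-15.8, -0.4, 10.6]
gripper_width: 0.0107
finger_force: 62.3
```

```bash
python3 - <<'E'
from h import *
s=env.observe();p,r=pose(); print(inrk(p),yaw(r),s['wrist_force'],s['ft_torque'],s['q'].round(2))
save('side','s2'); im=load('s2')[0]; cv2.imwrite('pics/s2c.png',cv2.resize(im[150:250,150:310,::-1],None,fx=5,fy=5,interpolation=cv2.INTER_CUBIC))
E
```

```text
[-0.0882 -0.055   0.1193] -4.206483554002107 [-15.83450098  -0.40535135  10.61364697] [-0.2572696   2.54937298 -0.09216989] [-0.99  0.64  1.01  1.94 -0.67  0.95 -1.29]
```

View pics/s2c.png

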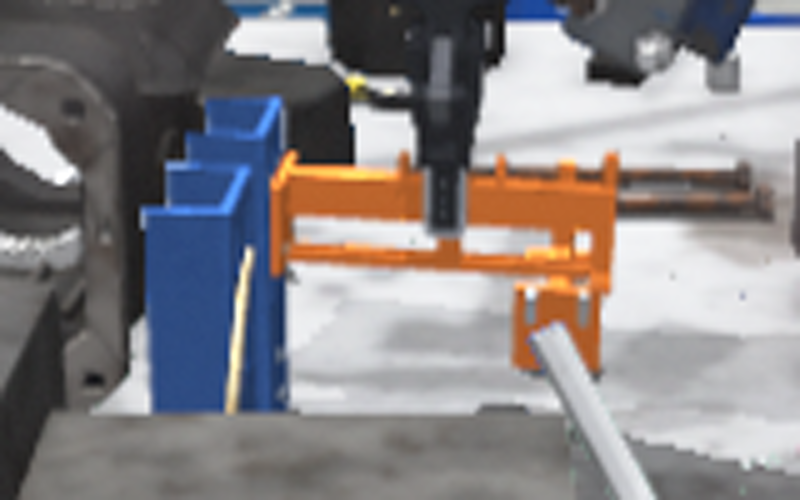

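The hanger sits level against the right post, with its plate flush at (280,220) in the crop and the tabs through the slots. I press a bit more, then let go and check its height.

Request:
{"api": "play_rows", "payload": {
  "moves": [-0.1,0,0.1,0,0,0,0,0,0,0.1,0,0,0,0,0,0,0.1,0,0,0,0,0,0,0,0,0,0,0]
}}

```text
time: 11.5
tool_pos: [0.5821, 0.0909, 0.1165]
tool_rot: [0.999, -0.037, -0.001, -0.0]
wrist_force: [-14.3, -1.0, 12.4]
gripper_width: 0.0113
finger_force: 62.9
```

Request:
{"api": "play_rows", "payload": {
  "moves": [0,0,0,0,0,0,0.4,0,0,0,0,0,0,0.4,0,0,0,0,0,0,0.4,0,0,-3,0,0,0,0.4,0,0,-5,0,0,0,0.4,0,0,-5,0,0,0,0.4,-3,0,-3,0,0,0,0.4,-3,0,0,0,0,0,0.4,-3,0,0,0,0,0,0.4,0,0,0,0,0,0,0.4,0,0,0,0,0,0,0.4]
}}

```text
time: 12.88
tool_pos: [0.4936, 0.0983, 0.2764]
tool_rot: [0.999, -0.036, 0.0, -0.0]
wrist_force: [-0.2, -0.4, 0.4]
gripper_width: 0.0342
finger_force: 0.0
```

```bash
cat > seat.py <<'E'
from h import *
def seat(name,yc):
    im,d,m=load(name);W=cloud(m,d,True);hsv=cv2.cvtColor(im,cv2.COLOR_RGB2HSV)
    X=(W[...,:2]-O)@ex; Y=(W[...,:2]-O)@ey; Z=W[...,2]
    b=(cv2.inRange(hsv,(100,90,20),(130,255,255))>0)&(abs(Y-yc)<.034)&(X>-.02)&(X<.06)
    if b.any(): print('post top',np.percentile(Z[b],98).round(4),'face x',np.percentile(X[b&(Z<.17)],[2,10]).round(4))
    o=(cv2.inRange(hsv,(5,110,50),(22,255,255))>0)&(abs(Y-yc)<.006)&(Z>.09)&(Z<.2)
    for x in (-.01,-.035,-.05,-.075,-.1,-.13,-.155):
        k=o&(abs(X-x)<.006)
        if k.sum()>5: print('web x',x,'ztop',np.percentile(Z[k],[50,90]).round(4),'y',np.median(Y[k&(Z>.14)]).round(4) if (k&(Z>.14)).any() else '')
    o=(cv2.inRange(hsv,(5,110,50),(22,255,255))>0)&(abs(Y-yc)<.03)&(Z>.09)&(Z<.2)
    print('back x',np.percentile(X[o],[99,99.8]).round(4),'plate y',np.percentile(Y[o&(X>-.012)],[1,99]).round(4))
E
python3 - <<'E'
from seat import *
p,r=pose(); print(inrk(p)); save('wrist','w5'); seat('w5',-.055)
E
```

```text
[-0.1779 -0.054   0.2764]
post top 0.1414 face x [-0.0009 -0.0006]
web x -0.01 ztop [0.1485 0.1495] y -0.0531
web x -0.035 ztop [0.1469 0.1474] y -0.0495
web x -0.05 ztop [0.1458 0.1466] y -0.0495
web x -0.075 ztop [0.1472 0.158 ] y -0.0544
web x -0.1 ztop [0.1441 0.1451] y -0.0549
web x -0.13 ztop [0.1426 0.1435] y -0.0604
web x -0.155 ztop [0.1419 0.1426] y -0.0549
back x [-0.0004  0.0002] plate y [-0.0795 -0.0307]
```

View pics/w5.png

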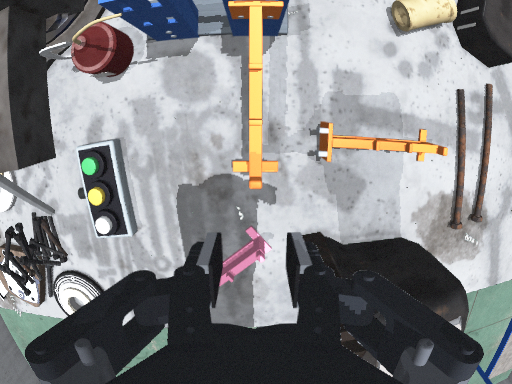

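The right hanger is home: its back face is at x ≈ 0 and the web top at about 150 mm, drooping about 2.7°. The picture shows it hooked at (256,95), with hanger 2 at (385,145). The left post still has the spout in front of it, so I check the room to the can's left.

```bash
python3 - <<'E'
from h import *
im,d,m=load('w5');W=cloud(m,d,True);X=(W[...,:2]-O)@ex; Y=(W[...,:2]-O)@ey;Z=W[...,2]
im3,d3,m3=load('w3');W3=cloud(m3,d3,True);X3=(W3[...,:2]-O)@ex; Y3=(W3[...,:2]-O)@ey;Z3=W3[...,2]
cv2.imwrite('pics/c3.png',cv2.resize(im3[0:110,40:240,::-1],None,fx=4,fy=4,interpolation=cv2.INTER_CUBIC))
print('handle/vise by y bin (w3), x in -.06..0.06')
for a in np.arange(.10,.30,.01):
    k=(Y3>=a)&(Y3<a+.01)&(X3>-.06)&(X3<.06)&(Z3>.02)&(Z3<.3)
    if k.any(): print(round(a,2),k.sum(),'z',np.percentile(Z3[k],[5,50,95]).round(3),'x',np.percentile(X3[k],[2,50,98]).round(3))
E
```

```text
handle/vise by y bin (w3), x in -.06..0.06
0.1 38 z [0.148 0.151 0.153] x [-0.01  -0.009 -0.006]
0.11 40 z [0.143 0.146 0.149] x [-0.011 -0.009 -0.006]
0.12 338 z [0.028 0.063 0.139] x [-0.028 -0.011  0.007]
0.13 432 z [0.06  0.069 0.131] x [-0.041 -0.013  0.016]
0.14 541 z [0.038 0.077 0.121] x [-0.046 -0.019  0.02 ]
0.15 446 z [0.057 0.08  0.103] x [-0.047 -0.02   0.022]
0.16 371 z [0.057 0.078 0.101] x [-0.047 -0.019  0.022]
0.17 265 z [0.063 0.072 0.111] x [-0.041 -0.014  0.019]
0.18 353 z [0.022 0.066 0.111] x [-0.033  0.005  0.059]
0.19 277 z [0.021 0.08  0.114] x [-0.014  0.051  0.058]
0.2 433 z [0.021 0.063 0.121] x [-0.014  0.05   0.055]
0.21 499 z [0.021 0.068 0.129] x [-0.015  0.042  0.05 ]
0.22 774 z [0.021 0.085 0.14 ] x [-0.059  0.031  0.049]
0.23 3294 z [0.069 0.121 0.149] x [-0.055  0.     0.047]
0.24 861 z [0.023 0.149 0.155] x [-0.058  0.005  0.047]
0.25 784 z [0.026 0.148 0.166] x [-0.058  0.003  0.048]
0.26 744 z [0.147 0.149 0.176] x [-0.057  0.001  0.048]
0.27 756 z [0.147 0.148 0.184] x [-0.057  0.005  0.048]
0.28 705 z [0.147 0.148 0.188] x [-0.057  0.006  0.051]
0.29 721 z [0.147 0.148 0.19 ] x [-0.057  0.009  0.053]
```

View pics/c3.png

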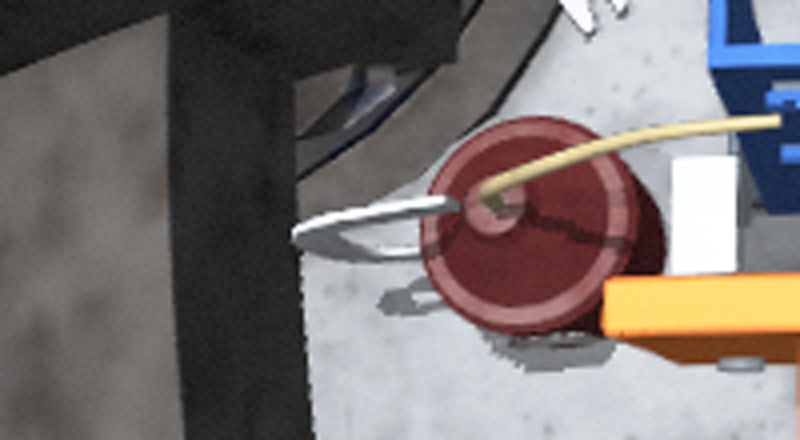

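```bash
python3 - <<'E'
from h import *
im3,d3,m3=load('w3');W3=cloud(m3,d3,True);X=(W3[...,:2]-O)@ex; Y=(W3[...,:2]-O)@ey;Z=W3[...,2]
# can lid circle
hsv=cv2.cvtColor(im3,cv2.COLOR_RGB2HSV); k=((cv2.inRange(hsv,(0,90,30),(8,255,255))>0)|(cv2.inRange(hsv,(172,90,30),(180,255,255))>0))&(Y>.1)&(Y<.2)&(X>-.07)&(X<.04)&(Z>.055)&(Z<.12)
P=np.stack([X[k],Y[k]],1); (c,rr)=cv2.minEnclosingCircle((P[(np.percentile(Z[k],50)-.02<Z[k])]*1000).astype(np.float32)); print('can circle',c,rr,np.percentile(Z[k],[5,50,95]))
for a in np.arange(.02,.1,.02):
  for b in np.arange(.17,.24,.02):
    s=(X>=a)&(X<a+.02)&(Y>=b)&(Y<b+.02)
    print(round(a,2),round(b,2),np.percentile(Z[s],[5,95]).round(3) if s.any() else None)
C=np.array([-.012,.153]); v=np.array([-.0082,.102])-C
w=[]
for i in range(1,9):
    t=np.radians(-4.7*i); Q=C+np.array([[np.cos(t),-np.sin(t)],[np.sin(t),np.cos(t)]])@v; w.append((*rk(*Q,.137),TH+90-2.7-4.7*i,0))
y0=TH+90-2.7; g=(*rk(-.0082,.102,.137),y0,.35)
plan([(*rk(-.12,.05,.29),40,.35),(*rk(-.0082,.102,.25),y0,.35)])
st=(np.array(g[:3]),R.from_euler('z',y0,degrees=True)*R.from_quat([1,0,0,0]))
plan(w,start=st)
E
```

```text
can circle (-11.058839797973633, 156.7925567626953) 35.92461395263672 [0.06150097 0.07276981 0.09112351]
0.02 0.17 [0.017 0.062]
0.02 0.19 [-0.001  0.021]
0.02 0.21 [0.001 0.07 ]
0.02 0.23 [0.023 0.149]
0.04 0.17 [-0.001  0.097]
0.04 0.19 [0.019 0.119]
0.04 0.21 [0.024 0.14 ]
0.04 0.23 [0.071 0.16 ]
0.06 0.17 [0.001 0.07 ]
0.06 0.19 [0.021 0.025]
0.06 0.21 None
0.06 0.23 None
0.08 0.17 [0.022 0.025]
0.08 0.19 None
0.08 0.21 None
0.08 0.23 None
from [0.4938 0.0979 0.2764] yaw -4.17
10 rows
1.15, -2.09, -0.27, 0, 0, -8.8, 0.35, 1.46, -1.89, -0.27, 0, 0, -8.8, 0.35, 1.73, -1.64, -0.27, 0, 0, -8.9, 0.35, 1.96, -1.35, -0.27, 0, 0, -8.8, 0.35, 2.15, -1.04, -0.28, 0, 0, -8.9, 0.35, 2.33, 0.81, 0.8, 0, 0, -8.6, 0.35, 2.18, 1.15, 0.8, 0, 0, -8.6, 0.35, 1.98, 1.46, 0.8, 0, 0, -8.6, 0.35, 1.75, 1.75, 0.81, 0, 0, -8.7, 0.35, 1.46, 1.99, 0.8, 0, 0, -8.6, 0.35
from [0.6741 0.2416 0.137 ] yaw 83.15
8 rows
-0.03, -0.42, 0, 0, 0, 4.7, 0, -0.04, -0.42, 0, 0, 0, 4.7, 0, -0.03, -0.41, 0, 0, 0, 4.7, 0, -0.03, -0.42, 0, 0, 0, 4.7, 0, -0.04, -0.42, 0, 0, 0, 4.7, 0, -0.03, -0.42, 0, 0, 0, 4.7, 0, -0.04, -0.42, 0, 0, 0, 4.7, 0, -0.03, -0.41, 0, 0, 0, 4.7, 0
```

Request:
{"api": "play_rows", "payload": {
  "moves": [1.15,-2.1,-0.3,0,0,-8.8,0.35,1.46,-1.9,-0.3,0,0,-8.8,0.35,1.73,-1.64,-0.3,0,0,-8.8,0.35,1.96,-1.35,-0.3,0,0,-8.8,0.35,2.15,-1.04,-0.3,0,0,-8.8,0.35,2.33,0.81,0.8,0,0,-8.6,0.35,2.18,1.15,0.8,0,0,-8.6,0.35,1.98,1.46,0.8,0,0,-8.6,0.35,1.75,1.75,0.8,0,0,-8.7,0.35,1.46,1.99,0.8,0,0,-8.6,0.35,0,0,0,0,0,0,0.35,0,0,0,0,0,0,0.35],
  "grip_force": 20
}}

```text
time: 14.42
tool_pos: [0.6739, 0.2401, 0.2502]
tool_rot: [0.751, 0.661, -0.001, 0.0]
wrist_force: [-0.3, -0.3, 1.0]
gripper_width: 0.0301
finger_force: 0.0
```

```bash
python3 - <<'E'
from h import *
p,r=pose();print(inrk(p),yaw(r)); im,d,m=save('wrist','w6');W=cloud(m,d,True);X=(W[...,:2]-O)@ex; Y=(W[...,:2]-O)@ey;Z=W[...,2];hsv=cv2.cvtColor(im,cv2.COLOR_RGB2HSV)
s0=(cv2.inRange(hsv,(15,30,120),(32,255,255))>0)
k=s0&(X>-.03)&(X<.01)&(Y>.06)&(Y<.13)&(Z>.13)&(Z<.17)
for a in np.arange(.06,.13,.006):
    s=k&(Y>=a)&(Y<a+.006)
    if s.any(): print(a.round(3),s.sum(),X[s].mean().round(4),np.percentile(Z[s],[5,95]).round(4))
b=(cv2.inRange(hsv,(100,90,20),(130,255,255))>0)&(abs(Y-.055)<.04)&(X>-.02)&(X<.06); print('post top',np.percentile(Z[b],[95,99]),'y max',np.percentile(Y[b&(Z>.165)],99))
cv2.imwrite('pics/w6.png',im[:,:,::-1])
E
```

```text
[-0.0082  0.1004  0.2502] 82.72698310930525
0.072 21 -0.0069 [0.154  0.1554]
0.078 21 -0.0073 [0.1528 0.1549]
0.084 19 -0.0075 [0.153  0.1549]
0.09 19 -0.0078 [0.1526 0.1545]
0.096 27 -0.008 [0.1518 0.1538]
0.102 32 -0.0082 [0.1496 0.1524]
0.108 36 -0.0084 [0.1465 0.1511]
0.114 35 -0.0088 [0.1435 0.1478]
0.12 38 -0.0089 [0.1389 0.1436]
0.126 21 -0.0091 [0.1359 0.1391]
post top [0.17767662 0.1789112 ] y max 0.09033205773935257
```

View pics/w6.png

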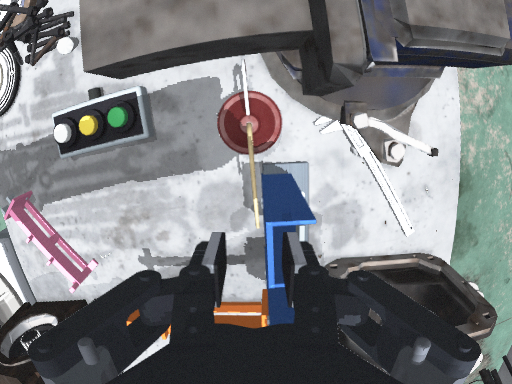

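The spout runs from (250,130) to its tip at (257,225), with the fingers either side of it. I'll pinch it and turn it slightly clear of the slot.

Request:
{"api": "play_rows", "payload": {
  "moves": [0.2,0,4,0,0,0,0.35,0,0,4,0,0,0,0.35,0,0,3.3,0,0,0,0.35,0,0,0,0,0,0,0.35,0,0,0,0,0,0,0,0,0,0,0,0,0,0,0,0,0,0,0,0,0,0,0,0,0,0,0,0],
  "grip_force": 30
}}

```text
time: 15.48
tool_pos: [0.674, 0.2433, 0.1386]
tool_rot: [0.749, 0.662, 0.0, 0.0]
wrist_force: [-0.8, -0.2, 0.4]
gripper_width: -0.0003
finger_force: 0.0
```

```bash
python3 - <<'E'
from h import *
p,r=pose(); print(inrk(p),yaw(r),env.observe()['wrist_force'])
C=np.array([-.011,.155]); v=inrk(p)[:2]-C; y0=yaw(r); w=[]
for i in range(1,9):
    t=np.radians(-33/8*i); Q=C+np.array([[np.cos(t),-np.sin(t)],[np.sin(t),np.cos(t)]])@v+np.array([-.004,.004])*i/8; w.append((*rk(*Q,p[2]),y0-33/8*i,0))
plan(w)
E
```

```text
[-0.0084  0.1037  0.1386] 82.9249698401627 [-0.83509366 -0.247556    0.42805432]
from [0.674  0.2433 0.1386] yaw 82.92
8 rows
0.02, -0.42, 0, 0, 0, 4.1, 0, 0.02, -0.43, 0, 0, 0, 4.1, 0, 0.02, -0.42, 0, 0, 0, 4.2, 0, 0.01, -0.43, 0, 0, 0, 4.1, 0, 0, -0.44, 0, 0, 0, 4.1, 0, 0.01, -0.43, 0, 0, 0, 4.1, 0, -0.01, -0.44, 0, 0, 0, 4.2, 0, -0.01, -0.43, 0, 0, 0, 4.1, 0
```

```bash
python3 - <<'E'
from h import *
im,d,m=save('wrist','w7')
cv2.imwrite('pics/w7c.png',cv2.resize(im[70:320,170:350,::-1],None,fx=2.4,fy=2.4,interpolation=cv2.INTER_CUBIC))
W=cloud(m,d,True);X=(W[...,:2]-O)@ex; Y=(W[...,:2]-O)@ey;Z=W[...,2];hsv=cv2.cvtColor(im,cv2.COLOR_RGB2HSV)
s0=(cv2.inRange(hsv,(15,30,120),(32,255,255))>0)
k=s0&(X>-.03)&(X<.01)&(Y>.06)&(Y<.15)&(Z>.11)&(Z<.17)
for a in np.arange(.06,.13,.006):
    s=k&(Y>=a)&(Y<a+.006)
    if s.any(): print(a.round(3),s.sum(),X[s].mean().round(4),np.percentile(Z[s],[5,95]).round(4))
E
```

```text
0.072 6 -0.0083 [0.1536 0.1552]
0.114 93 -0.0087 [0.143  0.1469]
0.12 121 -0.0089 [0.1389 0.1438]
0.126 110 -0.0092 [0.1346 0.1393]
```

View pics/w7c.png

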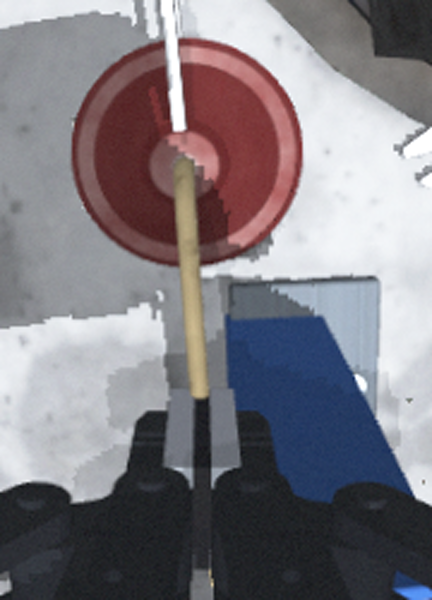

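The fingers shut right through the spout: it has no solid body and the can did not move. So nothing blocks the left slots, and I go for hanger 2.

```bash
python3 - <<'E'
from h import *
hangers('w5',zmin=.04,zmax=.053)
p,r=pose()
plan([(*p[:2],.29,yaw(r),.6),(.53,.03,.29,86,.6),(.515,-.08,.13,85.8,.6)])
E
```

```text
px [370. 143.] 1448 line ang 85.6 ends [ 0.5057 -0.1637] [0.5186 0.0038] len 0.1679 zpct [0.049  0.0502 0.0511]
from [0.674  0.2433 0.1385] yaw 82.92
12 rows
0, 0, -5.05, 0, 0, 0, 0.6, 0, 0, -5.05, 0, 0, 0, 0.6, 0, 0.01, -5.05, 0, 0, 0, 0.6, -4.59, -2.33, 0, 0, 0, -0.6, 0.6, -4.56, -2.38, 0, 0, 0, -0.6, 0.6, -4.54, -2.43, 0, 0, 0, -0.6, 0.6, -4.51, -2.48, -0.01, 0, 0, -0.6, 0.6, -4.49, -2.52, 0, 0, 0, -0.7, 0.6, -2.77, -0.18, 4, 0, 0, 0.1, 0.6, -2.77, -0.18, 4, 0, 0, 0, 0.6, -2.77, -0.18, 4, 0, 0, 0.1, 0.6, -2.77, -0.18, 3.99, 0, 0, 0, 0.6
```

Request:
{"api": "play_rows", "payload": {
  "moves": [0,0,-5,0,0,0,0.1,0,0,-5,0,0,0,0.3,0,0,-5,0,0,0,0.6,-4.6,-2.3,0,0,0,-0.6,0.6,-4.6,-2.4,0,0,0,-0.6,0.6,-4.5,-2.4,0,0,0,-0.6,0.6,-4.5,-2.5,0,0,0,-0.6,0.6,-4.5,-2.5,0,0,0,-0.6,0.6,-2.8,-0.2,4,0,0,0,0.6,-2.8,-0.2,4,0,0,0.1,0.6,-2.8,-0.2,4,0,0,0,0.6,-2.8,-0.2,4,0,0,0,0.6,0,0,0,0,0,0,0.6,0,0,0,0,0,0,0.6]
}}

```text
time: 17.27
tool_pos: [0.5147, -0.0812, 0.1287]
tool_rot: [0.733, 0.681, 0.0, 0.0]
wrist_force: [1.3, 0.0, 0.2]
gripper_width: 0.0509
finger_force: 0.0
```

```bash
python3 - <<'E'
from h import *
save('wrist','w8'); hangers('w8',zmin=.042,zmax=.053)
p,r=pose(); print(env.observe()['q'].round(2)); plan([(.513,-.087,.020,85.7,.6,5)])
E
```

```text
px [249. 198.] 3507 line ang 86.4 ends [ 0.5056 -0.1642] [0.5161 0.0029] len 0.1674 zpct [0.0492 0.0501 0.0509]
[-0.59  0.38  0.76  2.08 -0.36  0.81  0.32]
from [ 0.515  -0.0807  0.129 ] yaw 85.86
5 rows
-0.13, -0.03, 2.18, 0, 0, 0, 0.6, -0.13, -0.03, 2.18, 0, 0, 0, 0.6, -0.13, -0.04, 2.18, 0, 0, 0.1, 0.6, -0.13, -0.03, 2.18, 0, 0, 0, 0.6, -0.12, -0.03, 2.18, 0.1, 0, 0.1, 0.6
```

Request:
{"api": "play_rows", "payload": {
  "moves": [-0.13,-0.08,2.1,0,0,0,0.6,-0.13,-0.08,2.1,0,0,0,0.6,-0.13,-0.08,2.1,0,0,0,0.6,-0.13,-0.08,2.1,0,0,0,0.6,-0.13,-0.08,2.1,0,0,0,0.6,0,0,0,0,0,0,0.6,0,0,0,0,0,0,0,0,0,0,0,0,0,0,0,0,0,0,0,0,0,0,0,0,0,0,0,0],
  "grip_force": 70
}}

```text
time: 18.58
tool_pos: [0.5106, -0.0872, 0.0242]
tool_rot: [0.732, 0.681, 0.001, 0.0]
wrist_force: [-0.5, 2.0, 11.0]
gripper_width: 0.0107
finger_force: 68.2
```

```bash
python3 - <<'E'
from h import *
p,r=pose();print(env.observe()['wrist_force'])
plan([(p[0],p[1],.15,yaw(r),0),(.53,.06,.30,45,0),(*rk(-.16,.055,.29),TH,0)])
E
```

```text
[-0.45634934  1.99487035 10.96230809]
from [ 0.5106 -0.0872  0.0242] yaw 85.84
14 rows
0, 0.01, -4.19, 0, 0, 0, 0, 0, 0.01, -4.2, 0, 0, 0, 0, 0.01, 0, -4.19, 0.1, 0, 0, 0, 2.97, 0.17, -3, 0, 0, 8.2, 0, 2.96, -0.25, -3, 0, 0, 8.2, 0, 2.89, -0.67, -3, 0, 0, 8.1, 0, 2.77, -1.07, -3, 0, 0, 8.2, 0, 2.59, -1.46, -2.99, 0, 0, 8.1, 0, 1.59, -1.84, 0.17, 0, 0, 8.2, 0, 1.31, -2.05, 0.17, 0, 0, 8.2, 0, 1.01, -2.22, 0.17, 0, 0, 8.2, 0, 0.68, -2.34, 0.17, 0, 0, 8.2, 0, 0.34, -2.41, 0.16, 0, 0, 8.2, 0, 0, -2.44, 0.17, 0, 0, 8.2, 0
```

Request:
{"api": "play_rows", "payload": {
  "moves": [0,0,-4.2,0,0,0,0,0,0,-4.2,0,0,0,0,0,0,-4.2,0,0,0,0,3,0.2,-3,0,0,8.2,0,3,-0.2,-3,0,0,8.2,0,2.9,-0.7,-3,0,0,8.1,0,2.8,-1.1,-3,0,0,8.2,0,2.6,-1.5,-3,0,0,8.1,0,1.6,-1.8,0.2,0,0,8.2,0,1.3,-2,0.2,0,0,8.2,0,1,-2.2,0.2,0,0,8.2,0,0.7,-2.3,0.1,0,0,8.2,0,0.3,-2.4,0.1,0,0,8.2,0,0,-2.4,0.2,0,0,8.2,0,0,0,0,0,0,0,0,0,0,0,0,0,0,0]
}}

```text
time: 20.58
tool_pos: [0.5192, 0.2047, 0.2892]
tool_rot: [0.999, -0.036, -0.0, 0.0]
wrist_force: [0.5, 0.4, -3.4]
gripper_width: 0.0106
finger_force: 69.7
```

```bash
python3 - <<'E'
from h import *
im,d,m=save('wrist','w9');W=cloud(m,d,True);hsv=cv2.cvtColor(im,cv2.COLOR_RGB2HSV)
p,r=pose(); T=r.inv().apply(W.reshape(-1,3)-p).reshape(W.shape); print(inrk(p),yaw(r),env.observe()['q'].round(2))
o=(cv2.inRange(hsv,(5,120,50),(22,255,255))>0)&(T[...,2]>-.06)&(T[...,2]<.06)&(abs(T[...,1])<.06)
Q=T[o]; print('x max',np.percentile(Q[:,0],[99,99.8]),'plate y',np.percentile(Q[Q[:,0]>.075][:,1],[1,99]),'top z',np.percentile(Q[abs(Q[:,0]-.05)<.008][:,2],[10,50]))
plan([(*rk(-.135,.0535,.1345),TH,0)])
E
```

```text
[-0.1599  0.0537  0.2893] -4.153931183309854 [-1.44  0.38  1.23  1.85 -0.38  1.19 -1.73]
x max [0.08993403 0.09007168] plate y [-0.0246405   0.02399029] top z [-0.02545579 -0.02464315]
from [0.5193 0.2045 0.2893] yaw -4.15
3 rows
0.83, 0.01, 5.16, 0, 0, 0, 0, 0.83, 0.01, 5.16, 0, 0, 0, 0, 0.84, 0.01, 5.16, 0, 0, 0, 0
```

Request:
{"api": "play_rows", "payload": {
  "moves": [0.8,0,5.1,0,0,0,0,0.8,0,5.1,0,0,0,0,0.8,0,5.1,0,0,0,0,0,0,0,0,0,0,0,0.6,0,0,0,0,0,0,0.6,0,0,0,0,0,0,0.6,0,0,0,0,0,0,0.6,0,0,0,0,0,0,0.5,0,0,0,0,0,0,0.5,0,0,0,0,0,0,0.4,0,0,0,0,0,0,0.2,0,0,0,0,0,0,0,0,0,0,0,0,0,0,0,0,0,0,0,0]
}}

```text
time: 22.38
tool_pos: [0.5831, 0.2005, 0.1361]
tool_rot: [0.999, -0.036, -0.0, 0.0]
wrist_force: [-0.3, -0.1, -2.9]
gripper_width: 0.0106
finger_force: 69.6
```

```bash
python3 - <<'E'
from h import *
s=env.observe();p,r=pose(); print(inrk(p),yaw(r),s['wrist_force'])
E
```

```text
[-0.096   0.0544  0.1361] -4.1784017747302595 [-0.28906795 -0.13242269 -2.94055883]
```

Request:
{"api": "play_rows", "payload": {
  "moves": [0.3,0,0,0,0,0,0,0.2,0,0,0,0,0,0,0.2,0,0,0,0,0,0,0.1,0,0,0,0,0,0,0,0,0,0,0,0,0]
}}

```text
time: 23.0
tool_pos: [0.5886, 0.2, 0.1355]
tool_rot: [0.999, -0.036, -0.003, -0.0]
wrist_force: [-19.5, 0.3, 7.2]
gripper_width: 0.0107
finger_force: 71.4
```

Contact with the post. I ease back 1.5 mm and press down.

Request:
{"api": "play_rows", "payload": {
  "moves": [-0.2,0,0.2,0,0,0,0,0,0,0.3,0,0,0,0,0,0,0.3,0,0,0,0,0,0,0.3,0,0,0,0,0,0,0.2,0,0,0,0,0,0,0.15,0,0,0,0,0,0,0.15,0,0,0,0,0,0,0,0,0,0,0]
}}

```text
time: 24.0
tool_pos: [0.5873, 0.2001, 0.1199]
tool_rot: [0.999, -0.036, -0.002, -0.0]
wrist_force: [-19.3, -0.1, 13.0]
gripper_width: 0.0107
finger_force: 72.6
```

Request:
{"api": "play_rows", "payload": {
  "moves": [-0.1,0,0.1,0,0,0,0,0,0,0.15,0,0,0,0,0,0,0,0,0,0,0,0,0,0,0,0,0,0.4,0,0,0,0,0,0,0.4,0,0,0,0,0,0,0.4,0,0,-3,0,0,0,0.4,0,0,-5,0,0,0,0.4,0,0,-5,0,0,0,0.4,-3,0,-3,0,0,0,0.4,-3,0,0,0,0,0,0.4,-3,0,0,0,0,0,0.4,0,0,0,0,0,0,0.4,0,0,0,0,0,0,0.4]
}}

```text
time: 25.75
tool_pos: [0.4989, 0.2071, 0.2779]
tool_rot: [0.999, -0.036, 0.0, -0.0]
wrist_force: [0.4, -0.2, 0.5]
gripper_width: 0.0341
finger_force: 0.0
```

```bash
python3 - <<'E'
from seat import *
p,r=pose(); print(inrk(p)); im,d,m=save('wrist','w10'); seat('w10',.055); seat('w10',-.055)
W=cloud(m,d,True)
hsv=cv2.cvtColor(im,cv2.COLOR_RGB2HSV)
for n,lo,hi in (('g',(50,120,80),(85,255,255)),('y',(24,150,120),(34,255,255)),('w',(0,0,190),(180,40,255))):
    k=(cv2.inRange(hsv,lo,hi)>0)&(W[...,2]>.04)&(W[...,2]<.062)&(abs(W[...,0]-.47)<.09)&(abs(W[...,1]-.325)<.04)
    P=W[k]; print(n,k.sum(),P.mean(0).round(4),((P.max(0)+P.min(0))/2).round(4))
E
```

```text
[-0.1805  0.0549  0.2779]
post top 0.1268 face x [-0.0009 -0.0006]
web x -0.01 ztop [0.1482 0.1497] y 0.0548
web x -0.075 ztop [0.1462 0.157 ] y 0.0548
web x -0.1 ztop [0.1441 0.1447] y 0.0594
web x -0.13 ztop [0.143  0.1441] y 0.0595
web x -0.155 ztop [0.1417 0.1426] y 0.0549
back x [-0.0049 -0.0005] plate y [0.0296 0.0782]
post top 0.1735 face x [-0.0009 -0.0006]
web x -0.01 ztop [0.1222 0.1488] y -0.0508
web x -0.035 ztop [0.1068 0.1468] y -0.0495
web x -0.05 ztop [0.1064 0.1458] y -0.0498
web x -0.075 ztop [0.1303 0.1537] y -0.0519
web x -0.1 ztop [0.1429 0.1448] y -0.0544
web x -0.13 ztop [0.1416 0.1435] y -0.0545
web x -0.155 ztop [0.1403 0.1423] y -0.0543
back x [-0.0036 -0.002 ] plate y [-0.0786 -0.0297]
g 247 [0.5142 0.3301 0.0499] [0.5141 0.332  0.0468]
y 78 [0.4708 0.322  0.0481] [0.4702 0.3288 0.0471]
w 222 [0.4253 0.3282 0.0507] [0.4227 0.3301 0.0468]
```

View pics/w10.png

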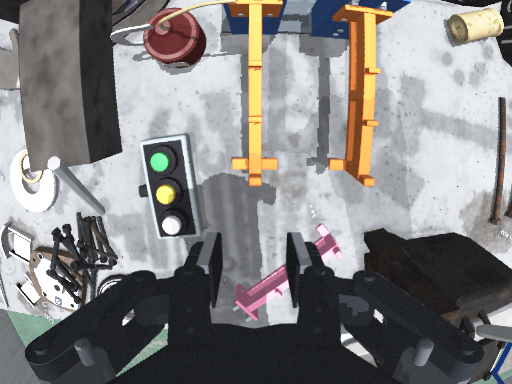

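Both hangers are hooked and level (tops at about 150 mm by the posts). Keys in the picture: white (172,226), yellow (165,194), green (159,161). Next I press the white key.

```bash
python3 - <<'E'
from h import *
im,d,m=load('w10');W=cloud(m,d,True)
k=(W[...,0]>.34)&(W[...,0]<.56)&(W[...,1]>.33)&(W[...,1]<.46)&(W[...,2]>.055)&(W[...,2]<.3)
P=W[k];
for a in np.arange(.34,.56,.03):
    s=P[(P[:,0]>=a)&(P[:,0]<a+.03)]
    if len(s): print(a.round(2),len(s),'y',s[:,1].min().round(3),s[:,1].max().round(3),'z',s[:,2].min().round(3),s[:,2].max().round(3))
plan([(.43,.29,.2,TH,0),(.4255,.328,.085,TH,0)])
E
```

```text
0.34 31 y 0.454 0.46 z 0.055 0.069
0.37 8 y 0.458 0.46 z 0.06 0.07
0.43 2 y 0.44 0.442 z 0.056 0.057
0.46 138 y 0.418 0.444 z 0.055 0.106
0.49 240 y 0.398 0.425 z 0.088 0.158
0.52 1401 y 0.37 0.46 z 0.069 0.196
0.55 850 y 0.37 0.46 z 0.069 0.192
from [0.4991 0.2068 0.2778] yaw -4.18
6 rows
-2.5, -2.6, 2.59, 0, 0, 0, 0, -2.5, -2.6, 2.59, 0, 0, 0, 0, -2.5, -2.6, 2.6, 0, 0, 0, 0, -0.25, -1.25, 3.83, 0, 0, 0, 0, -0.24, -1.25, 3.83, 0, 0, 0, 0, -0.25, -1.25, 3.84, 0, 0, 0, 0
```

Request:
{"api": "play_rows", "payload": {
  "moves": [-2.5,-2.6,2.6,0,0,0,0,-2.5,-2.6,2.6,0,0,0,0,-2.5,-2.6,2.6,0,0,0,0,-0.25,-1.2,3.8,0,0,0,0,-0.25,-1.2,3.8,0,0,0,0,-0.25,-1.2,3.8,0,0,0,0,0,0,0,0,0,0,0,0,0,0,0,0,0,0]
}}

```text
time: 26.8
tool_pos: [0.4258, 0.3256, 0.0867]
tool_rot: [0.999, -0.037, 0.001, 0.0]
wrist_force: [0.2, 1.1, 0.9]
gripper_width: -0.0003
finger_force: 0.0
```

```bash
python3 - <<'E'
from h import *
plan([(.4255,.327,.058,TH,0,2),(.4255,.327,.046,TH,0,4)])
E
```

```text
from [0.4258 0.3256 0.0867] yaw -4.27
6 rows
-0.02, -0.07, 1.43, 0, 0, -0.1, 0, -0.02, -0.07, 1.44, 0, -0.1, 0, 0, 0, 0, 0.3, 0, 0, 0, 0, 0, 0, 0.3, 0, 0, 0, 0, 0, 0, 0.3, 0, 0, 0, 0, 0, 0, 0.3, 0, 0, 0, 0
```

Request:
{"api": "play_rows", "payload": {
  "moves": [0,-0.1,1.4,0,0,0,0,0,-0.1,1.4,0,0,0,0,0,0,0.4,0,0,0,0,0,0,0.4,0,0,0,0,0,0,0.3,0,0,0,0,0,0,0,0,0,0,0]
}}

```text
time: 27.55
tool_pos: [0.4245, 0.3283, 0.0466]
tool_rot: [0.999, -0.036, -0.0, 0.0]
wrist_force: [-3.5, -0.9, 4.8]
gripper_width: 0.0001
finger_force: 2.2
```

Request:
{"api": "play_rows", "payload": {
  "moves": [0,0,0.15,0,0,0,0,0,0,0,0,0,0,0,0,0,0,0,0,0,0]
}}

```text
time: 27.92
tool_pos: [0.4246, 0.3284, 0.0458]
tool_rot: [0.999, -0.037, -0.0, -0.0]
wrist_force: [-7.6, -4.1, 21.3]
gripper_width: 0.0003
finger_force: 10.5
```

White is fully pressed. Next, over to the studs.

```bash
python3 - <<'E'
from h import *
plan([(.43,.325,.15,TH,0.3),(.56,.10,.36,TH,.5),(.56,-.12,.36,0,.5),(.49,-.265,.3,0,.5)],maxs=5.8)
E
```

```text
from [0.4246 0.3284 0.0458] yaw -4.19
15 rows
0.28, 0.15, -5.21, 0, 0, 0, 0.3, 0.28, 0.14, -5.21, 0, 0, 0, 0.3, 2.43, 3.58, -3.5, 0, 0, 0, 0.5, 2.43, 3.58, -3.5, 0, 0, 0, 0.5, 2.43, 3.58, -3.51, 0, 0, 0, 0.5, 2.44, 3.58, -3.5, 0, 0, 0, 0.5, 2.43, 3.58, -3.51, 0, 0, 0, 0.5, 2.44, 3.58, -3.5, 0, 0, 0, 0.5, 0.4, 5.48, 0, 0, 0, -1, 0.5, 0.31, 5.49, -0.01, 0, 0, -1.1, 0.5, 0.2, 5.5, 0, 0, 0, -1, 0.5, 0.1, 5.5, -0.01, 0, 0, -1.1, 0.5, -2.33, 4.83, 2, 0, 0, 0, 0.5, -2.33, 4.84, 2, 0, 0, 0, 0.5, -2.34, 4.83, 2, 0, 0, 0, 0.5
```

Request:
{"api": "play_rows", "payload": {
  "moves": [0,0,-5.2,0,0,0,0,0.4,0.3,-5.2,0,0,0,0,2.4,3.6,-3.5,0,0,0,0.5,2.4,3.6,-3.5,0,0,0,0.5,2.4,3.6,-3.5,0,0,0,0.5,2.4,3.6,-3.5,0,0,0,0.5,2.4,3.6,-3.5,0,0,0,0.5,2.4,3.6,-3.5,0,0,0,0.5,0.4,5.5,0,0,0,-1,0.5,0.3,5.5,0,0,0,-1.1,0.5,0.2,5.5,0,0,0,-1,0.5,0.1,5.5,0,0,0,-1.1,0.5,-2.3,4.8,2,0,0,0,0.5,-2.3,4.8,2,0,0,0,0.5,-2.3,4.8,2,0,0,0,0.5,0,0,0,0,0,0,0.5,0,0,0,0,0,0,0.5]
}}

```text
time: 30.05
tool_pos: [0.4875, -0.265, 0.2993]
tool_rot: [1.0, -0.0, 0.0, -0.0]
wrist_force: [0.7, 0.3, -0.4]
gripper_width: 0.043
finger_force: 0.0
```

```bash
cat > studs.py <<'E'
from h import *
def studs(name,ylo=-.36,yhi=-.2):
    im,d,m=load(name);A=cloud(m,d,True);Z=A[...,2]
    k=(Z>.009)&(Z<.03)&(A[...,0]>.3)&(A[...,0]<.68)&(A[...,1]<yhi)&(A[...,1]>ylo)
    nn,l,s,ce=cv2.connectedComponentsWithStats(cv2.morphologyEx(k.astype(np.uint8),cv2.MORPH_OPEN,np.ones((2,2))))
    for i in range(1,nn):
        if s[i,4]<80: continue
        P=A[l==i];q=P[:,:2];vx,vy,x0,y0=cv2.fitLine(q.astype(np.float32),cv2.DIST_HUBER,0,.001,.001).ravel();a=np.array([vx,vy])*np.sign(vx);t=(q-[x0,y0])@a
        e0,e1=[x0,y0]+a*np.percentile(t,.5),[x0,y0]+a*np.percentile(t,99.5)
        print('stud',np.round(ce[i]),s[i,4],'ang',np.degrees(np.arctan2(a[1],a[0])).round(1),e0.round(4),e1.round(4),'mid',((e0+e1)/2).round(4),'len',np.linalg.norm(e1-e0).round(4),'z',np.percentile(P[:,2],[50,90]).round(4))
E
python3 - <<'E'
from studs import *
p,r=pose();print(p,yaw(r),env.observe()['q'].round(2)); save('wrist','w11'); studs('w11')
E
```

```text
[ 0.48746144 -0.26504056  0.29930799] -0.006911537341432551 [-0.54  0.31  1.16  1.84 -0.31  1.19 -0.85]
stud [282.  43.] 307 ang 70.8 [ 0.6359 -0.3552] [ 0.67   -0.2572] mid [ 0.6529 -0.3062] len 0.1038 z [0.016  0.0253]
stud [283. 162.] 1359 ang -3.2 [ 0.3577 -0.3016] [ 0.609  -0.3155] mid [ 0.4834 -0.3085] len 0.2517 z [0.0131 0.0159]
stud [243. 168.] 1318 ang 1.5 [ 0.3496 -0.252 ] [ 0.5949 -0.2457] mid [ 0.4722 -0.2488] len 0.2454 z [0.013  0.0158]
```

```bash
python3 - <<'E'
from studs import *
plan([(.4725,-.2488,.10,1.5,.4),(.4725,-.2488,.005,1.5,.4,4)])
E
```

```text
from [ 0.4879 -0.2644  0.2994] yaw 0.08
8 rows
-0.39, -0.39, 4.98, 0, 0, -0.4, 0.4, -0.38, -0.39, 4.99, 0, 0, -0.3, 0.4, -0.38, -0.4, 4.98, 0, 0, -0.4, 0.4, -0.39, -0.39, 4.99, 0, 0, -0.3, 0.4, 0, 0, 2.37, 0, 0, 0, 0.4, 0, 0, 2.38, 0, 0, 0, 0.4, 0, 0, 2.37, 0, 0, 0, 0.4, 0, -0.01, 2.38, 0, 0, 0, 0.4
```

Request:
{"api": "play_rows", "payload": {
  "moves": [-0.39,-0.39,5,0,0,-0.4,0.4,-0.39,-0.39,5,0,0,-0.4,0.4,-0.39,-0.39,5,0,0,-0.4,0.4,-0.39,-0.39,5,0,0,-0.3,0.4,0,0,2.4,0,0,0,0.4,0,0,2.4,0,0,0,0.4,0,0,2.4,0,0,0,0.4,0,0,2.2,0,0,0,0.4,0,0,0,0,0,0,0.4,0,0,0,0,0,0,0.4]
}}

```text
time: 31.35
tool_pos: [0.4722, -0.2493, 0.0058]
tool_rot: [1.0, 0.014, 0.0, 0.0]
wrist_force: [0.1, -0.8, 0.5]
gripper_width: 0.0345
finger_force: 0.0
```

Request:
{"api": "play_rows", "payload": {
  "moves": [0,0,0,0,0,0,0,0,0,0,0,0,0,0,0,0,0,0,0,0,0,0,0,0,0,0,0,0,0,0,-2,0,0,0,0,0,0,-4,0,0,0,0,0,0,-5,0,0,0,0,0,0,-5,0,0,0,0,0,0,-5,0,0,0,0,0,0,-5,0,0,0,0],
  "grip_force": 80
}}

```text
time: 32.6
tool_pos: [0.471, -0.2495, 0.2669]
tool_rot: [1.0, 0.013, 0.0, -0.0]
wrist_force: [1.2, 0.2, -2.2]
gripper_width: 0.0094
finger_force: 79.2
```

```bash
python3 - <<'E'
from studs import *
im,d,m=save('wrist','w12'); p,r=pose(); W=cloud(m,d,True); T=r.inv().apply(W.reshape(-1,3)-p).reshape(W.shape); print(p,yaw(r))
k=(T[...,2]>-.03)&(T[...,2]<.02)&(abs(T[...,1])<.02)&(T[...,0]>.03)&(T[...,0]<.16)
Q=T[k]; print(k.sum(),'x end',np.percentile(Q[:,0],[99.5]),'z',[np.percentile(Q[abs(Q[:,0]-x)<.01][:,2],20).round(4) for x in (.05,.08,.11)],'y',[np.median(Q[abs(Q[:,0]-x)<.01][:,1]).round(4) for x in (.05,.11)])
plan([(.57,-.17,.32,2,0),(.57,-.0,.32,45,0),(*rk(-.09,0,.30),TH+90,0)],maxs=5.0)
E
```

```text
[ 0.47253476 -0.2516361   0.27214375] 1.4153574623271938
5184 x end [0.1222818] z [np.float64(-0.0016), np.float64(-0.0003), np.float64(0.0004)] y [np.float64(-0.0027), np.float64(-0.0023)]
from [ 0.4725 -0.2516  0.2721] yaw 1.42
13 rows
3.32, -2.64, -1.58, 0, -0.1, -0.2, 0, 3.33, -2.63, -1.59, 0, -0.1, -0.2, 0, 3.34, -2.61, -1.59, 0.1, -0.1, -0.2, 0, 0.12, -3.4, 0, 0, 0, -8.6, 0, 0.63, -3.34, 0, 0, 0, -8.6, 0, 1.12, -3.21, 0, 0, 0, -8.6, 0, 1.58, -3.01, 0.01, 0, 0, -8.6, 0, 2.02, -2.73, 0, 0, 0, -8.6, 0, 2.28, -1.85, 0.4, 0, 0, -8.2, 0, 2.52, -1.5, 0.4, 0, 0, -8.2, 0, 2.7, -1.13, 0.4, 0, 0, -8.1, 0, 2.84, -0.74, 0.41, 0, 0, -8.2, 0, 2.91, -0.33, 0.4, 0, 0, -8.1, 0
```

The stud hangs too near the fingertips (opening 9 mm, its top level with the TCP). I set it back down and grip deeper.

```bash
python3 - <<'E'
from studs import *
plan([(.4725,-.2516,.022,1.4,0)])
E
```

```text
from [ 0.4725 -0.2516  0.2721] yaw 1.42
5 rows
-0.03, -0.01, 5, 0, -0.1, 0, 0, -0.02, -0.01, 5, 0, -0.1, 0, 0, -0.01, 0, 5, 0, 0, 0, 0, -0.01, -0.01, 5.01, 0, -0.1, 0, 0, 0, 0, 5, 0.1, 0, 0, 0
```

Request:
{"api": "play_rows", "payload": {
  "moves": [0,0,5,0,0,0,0,0,0,5,0,0,0,0,0,0,5,0,0,0,0,0,0,5,0,0,0,0,0,0,3,0,0,0,0,0,0,1.5,0,0,0,0,0,0,0.5,0,0,0,0,0,0,0,0,0,0,0]
}}

```text
time: 33.65
tool_pos: [0.4719, -0.2498, 0.0158]
tool_rot: [1.0, 0.013, 0.0, 0.0]
wrist_force: [0.3, -0.2, -2.5]
gripper_width: 0.0096
finger_force: 79.3
```

Request:
{"api": "play_rows", "payload": {
  "moves": [0,0,0.2,0,0,0,0,0,0,0.2,0,0,0,0,0,0,0,0,0,0,0]
}}

```text
time: 34.02
tool_pos: [0.4716, -0.2495, 0.0113]
tool_rot: [1.0, 0.013, 0.0, -0.0]
wrist_force: [-0.1, 1.1, -2.9]
gripper_width: 0.009
finger_force: 79.3
```

Request:
{"api": "play_rows", "payload": {
  "moves": [0,0,0.2,0,0,0,0,0,0,0.2,0,0,0,0,0,0,0,0,0,0,0]
}}

```text
time: 34.4
tool_pos: [0.4713, -0.2496, 0.007]
tool_rot: [1.0, 0.013, -0.0, -0.0]
wrist_force: [-0.4, 0.4, -3.4]
gripper_width: 0.0098
finger_force: 79.3
```

Request:
{"api": "play_rows", "payload": {
  "moves": [0,0,0,0,0,0,0.35,0,0,0,0,0,0,0.35,0,0,0.4,0,0,0,0.35,0,0,0.2,0,0,0,0.35,0,0,0,0,0,0,0.35,0,0,0,0,0,0,0,0,0,0,0,0,0,0,0,0,0,0,0,0,0,0,0,0,0,0,0,0],
  "grip_force": 50
}}

```text
time: 35.52
tool_pos: [0.4715, -0.2498, 0.0013]
tool_rot: [1.0, 0.013, 0.0, 0.0]
wrist_force: [-2.4, -1.4, 5.9]
gripper_width: 0.0111
finger_force: 48.8
```

Request:
{"api": "play_rows", "payload": {
  "moves": [0,0,-2,0,0,0,0,0,0,-4,0,0,0,0,0,0,-5,0,0,0,0,0,0,-5,0,0,0,0,0,0,-5,0,0,0,0,0,0,-5,0,0,0,0,0,0,-2,0,0,0,0,0,0,0,0,0,0,0],
  "grip_force": 70
}}

```text
time: 36.52
tool_pos: [0.4719, -0.2491, 0.2812]
tool_rot: [1.0, 0.014, 0.001, -0.0]
wrist_force: [0.8, 0.6, -3.0]
gripper_width: 0.0099
finger_force: 68.7
```

```bash
cat > held.py <<'E'
from h import *
def held(name):
    im,d,m=save('wrist',name); p,r=pose(); W=cloud(m,d,True); T=r.inv().apply(W.reshape(-1,3)-p).reshape(W.shape); print(p,yaw(r),env.observe()['gripper_width'])
    k=(T[...,2]>-.05)&(T[...,2]<.03)&(abs(T[...,1])<.03)&(T[...,0]>.03)&(T[...,0]<.16)
    Q=T[k]
    for x in (.04,.06,.08,.1,.115):
        q=Q[abs(Q[:,0]-x)<.006]; print(x,len(q),'z min/med',q[:,2].min().round(4),np.median(q[:,2]).round(4),'y',np.percentile(q[:,1],[2,98]).round(4)) if len(q) else 0
    print('end',np.percentile(Q[:,0],99.5).round(4))
E
python3 -c "
from held import *
held('w13')
plan([(.57,-.17,.33,2,0),(.57,-.0,.33,45,0),(*rk(-.09,0,.30),TH+90,0)],maxs=5.0)"
```

```text
[ 0.47137801 -0.24884692  0.28012633] 1.583593489839228 0.01033780380544202
0.04 715 z min/med -0.0147 -0.0122 y [-0.0063  0.0063]
0.06 760 z min/med -0.0148 -0.012 y [-0.0061  0.0066]
0.08 732 z min/med -0.0143 -0.0113 y [-0.0056  0.006 ]
0.1 705 z min/med -0.0143 -0.011 y [-0.0056  0.0062]
0.115 651 z min/med -0.014 -0.0107 y [-0.0056  0.0062]
end 0.1226
from [ 0.4714 -0.2488  0.2801] yaw 1.58
13 rows
3.36, -2.54, -1.66, 0, 0, -0.1, 0, 3.36, -2.53, -1.66, 0, 0, -0.2, 0, 3.37, -2.52, -1.67, 0, 0, -0.1, 0, 0.12, -3.4, 0, 0, 0, -8.6, 0, 0.62, -3.34, 0, 0, 0, -8.6, 0, 1.12, -3.21, 0.01, 0, 0, -8.6, 0, 1.59, -3.01, 0, 0, 0, -8.6, 0, 2.01, -2.74, 0.01, 0, 0, -8.6, 0, 2.28, -1.85, 0.6, 0, 0, -8.2, 0, 2.51, -1.5, 0.6, 0, 0, -8.2, 0, 2.71, -1.13, 0.6, 0, 0, -8.2, 0, 2.84, -0.73, 0.6, 0, 0, -8.1, 0, 2.91, -0.33, 0.61, 0, 0, -8.2, 0
```

Request:
{"api": "play_rows", "payload": {
  "moves": [3.4,-2.5,-1.7,0,0,-0.1,0,3.4,-2.5,-1.7,0,0,-0.2,0,3.4,-2.5,-1.7,0,0,-0.1,0,0.1,-3.4,0,0,0,-8.6,0,0.6,-3.3,0,0,0,-8.6,0,1.1,-3.2,0,0,0,-8.6,0,1.6,-3,0,0,0,-8.6,0,2,-2.7,0,0,0,-8.6,0,2.3,-1.9,0.6,0,0,-8.2,0,2.5,-1.5,0.6,0,0,-8.2,0,2.7,-1.1,0.6,0,0,-8.2,0,2.8,-0.7,0.6,0,0,-8.1,0,2.9,-0.3,0.6,0,0,-8.2,0,0,0,0,0,0,0,0,0,0,0,0,0,0,0]
}}

```text
time: 38.45
tool_pos: [0.5864, 0.1419, 0.3004]
tool_rot: [0.733, 0.68, -0.001, -0.0]
wrist_force: [0.0, -0.4, -2.8]
gripper_width: 0.0105
finger_force: 69.0
```

```bash
python3 -c "
from held import *
held('w14');print(inrk(pose()[0]),env.observe()['q'].round(2))
plan([(*rk(-.09,0,.165),TH+90,0)],maxs=4)"
```

```text
[0.58654395 0.14156949 0.30089249] 85.69497546737703 0.009976871789071749
0.04 725 z min/med -0.0131 -0.0107 y [-0.0068  0.0057]
0.06 764 z min/med -0.0131 -0.0103 y [-0.0071  0.0055]
0.08 726 z min/med -0.012 -0.0094 y [-0.0066  0.0051]
0.1 699 z min/med -0.0121 -0.0092 y [-0.0067  0.0051]
0.115 660 z min/med -0.0116 -0.0088 y [-0.0067  0.0051]
end 0.1227
[-0.0883 -0.0041  0.3009] [-0.94  0.31  0.75  1.72 -0.23  1.2  -0.2 ]
from [0.5865 0.1416 0.3009] yaw 85.69
4 rows
0.11, -0.04, 3.4, 0, 0, 0, 0, 0.11, -0.04, 3.4, 0, 0, -0.1, 0, 0.1, -0.03, 3.39, 0, 0, 0, 0, 0.11, -0.04, 3.4, -0.1, 0.1, -0.1, 0
```

Request:
{"api": "play_rows", "payload": {
  "moves": [0.1,0,3.5,0,0,0,0,0.1,0,3.5,0,0,0,0,0.1,0,3.5,0,0,0,0,0.1,0,2.6,0,0,0,0,0,0,0.8,0,0,0,0,0,0,0.4,0,0,0,0,0,0,0.2,0,0,0,0,0,0,0,0,0,0,0]
}}

```text
time: 39.5
tool_pos: [0.5875, 0.1467, 0.1577]
tool_rot: [0.732, 0.681, 0.0, 0.0]
wrist_force: [0.6, -0.5, -2.5]
gripper_width: 0.0102
finger_force: 68.9
```

Request:
{"api": "play_rows", "payload": {
  "moves": [0,0,0.4,0,0,0,0,0,0,0.3,0,0,0,0,0,0,0.2,0,0,0,0,0,0,0,0,0,0,0]
}}

```text
time: 40.0
tool_pos: [0.5871, 0.1465, 0.1479]
tool_rot: [0.732, 0.681, -0.0, -0.0]
wrist_force: [-0.4, -0.4, -3.1]
gripper_width: 0.0103
finger_force: 68.9
```

Request:
{"api": "play_rows", "payload": {
  "moves": [0,0,0.2,0,0,0,0,0,0,0.1,0,0,0,0,0,0,0,0,0,0,0]
}}

```text
time: 40.38
tool_pos: [0.5872, 0.1466, 0.1451]
tool_rot: [0.732, 0.681, 0.0, 0.0]
wrist_force: [-0.5, -0.4, -1.6]
gripper_width: 0.0104
finger_force: 69.1
```

Request:
{"api": "play_rows", "payload": {
  "moves": [0,0,0.1,0,0,0,0,0,0,0,0,0,0,0.2,0,0,0,0,0,0,0.25,0,0,0,0,0,0,0.3,0,0,0,0,0,0,0.3,0,0,-2,0,0,0,0.3,0,0,-4,0,0,0,0.3,0,0,-5,0,0,0,0.3,0,0,-5,0,0,0,0.3,0,0,0,0,0,0,0.3]
}}

```text
time: 41.62
tool_pos: [0.5889, 0.1464, 0.3092]
tool_rot: [0.733, 0.681, 0.003, 0.001]
wrist_force: [-0.2, 0.3, -1.1]
gripper_width: 0.0258
finger_force: 0.0
```

```bash
cat > laid.py <<'E'
from h import *
def laid(name):
    im,d,m=save('wrist',name);W=cloud(m,d,True);X=(W[...,:2]-O)@ex; Y=(W[...,:2]-O)@ey;Z=W[...,2]
    for ys in (-.1,-.075,-.03,0,.03,.075,.1):
        k=(abs(Y-ys)<.005)&(X>-.19)&(X<-.01)&(Z>.148)&(Z<.175)
        if k.sum()>3:
            h=np.histogram(X[k],bins=np.arange(-.19,0,.01)); print(ys,[(round(float(h[1][i])+.005,3),int(c)) for i,c in enumerate(h[0]) if c>3],'ztop',np.percentile(Z[k],95).round(4))
    k=(X>-.19)&(X<-.02)&(Z>.148)&(Z<.175)&(abs(Y)<.16); print('y span',np.percentile(Y[k],[.2,99.8]).round(3))
E
python3 -c "
from laid import *
p,r=pose(); print(inrk(p),yaw(r)); laid('w15')"
```

```text
[-0.0863  0.0008  0.3092] 85.7878004100497
-0.1 [(-0.095, 74), (-0.085, 78), (-0.075, 15)] ztop 0.1619
-0.075 [(-0.095, 30), (-0.085, 62)] ztop 0.1583
-0.03 [(-0.095, 47), (-0.085, 74)] ztop 0.1583
0 [(-0.095, 45), (-0.085, 78)] ztop 0.1583
0.03 [(-0.095, 48), (-0.085, 79)] ztop 0.1584
0.075 [(-0.095, 47), (-0.085, 71)] ztop 0.158
0.1 [(-0.095, 46), (-0.085, 73)] ztop 0.158
y span [-0.11   0.126]
```

Stud 1 lies level and centred at x ≈ -90 mm. Now the second stud.

```bash
python3 -c "
from h import *
plan([(.57,0,.34,45,.4),(.56,-.17,.34,2,.4),(.484,-.3085,.12,-3.2,.4)],maxs=5.6)"
```

```text
from [0.5879 0.1465 0.3069] yaw 85.81
15 rows
-2.95, -0.14, -0.67, 0, 0, 8.2, 0.4, -2.94, 0.28, -0.67, 0, 0, 8.2, 0.4, -2.86, 0.7, -0.67, 0, -0.1, 8.1, 0.4, -2.74, 1.09, -0.66, 0.1, -0.1, 8.2, 0.4, -2.56, 1.47, -0.66, 0, 0, 8.1, 0.4, -2.55, 2.26, 0, 0, 0, 8.6, 0.4, -2.18, 2.62, 0, 0, 0, 8.6, 0.4, -1.76, 2.91, 0, 0, 0, 8.6, 0.4, -1.31, 3.15, 0, 0, 0, 8.6, 0.4, -0.82, 3.3, 0, 0, 0, 8.6, 0.4, -1.62, 2.72, 4.4, 0, 0, 1, 0.4, -1.57, 2.74, 4.4, 0, 0, 1.1, 0.4, -1.51, 2.77, 4.4, 0, 0, 1, 0.4, -1.47, 2.8, 4.4, 0, 0, 1.1, 0.4, -1.41, 2.82, 4.4, 0, 0, 1, 0.4
```

Request:
{"api": "play_rows", "payload": {
  "moves": [-3,-0.1,-0.7,0,0,8.2,0.4,-2.9,0.3,-0.7,0,0,8.2,0.4,-2.9,0.7,-0.7,0,0,8.1,0.4,-2.7,1.1,-0.7,0,0,8.2,0.4,-2.6,1.5,-0.7,0,0,8.1,0.4,-2.6,2.3,0,0,0,8.6,0.4,-2.2,2.6,0,0,0,8.6,0.4,-1.8,2.9,0,0,0,8.6,0.4,-1.3,3.2,0,0,0,8.6,0.4,-0.8,3.3,0,0,0,8.6,0.4,-1.6,2.7,4.4,0,0,1,0.4,-1.6,2.7,4.4,0,0,1,0.4,-1.5,2.8,4.4,0,0,1,0.4,-1.5,2.8,4.4,0,0,1.1,0.4,-1.4,2.8,4.4,0,0,1,0.4,0,0,0,0,0,0,0.4,0,0,0,0,0,0,0.4]
}}

```text
time: 43.8
tool_pos: [0.4841, -0.3097, 0.1196]
tool_rot: [1.0, -0.027, -0.0, 0.0]
wrist_force: [0.3, -0.6, -0.0]
gripper_width: 0.0343
finger_force: 0.0
```

```bash
python3 -c "
from studs import *
save('wrist','w16'); studs('w16'); 
plan([(.484,-.3085,.0015,-3.2,.4,4)])"
```

```text
stud [257.   3.] 333 ang 84.9 [ 0.6447 -0.3412] [ 0.6484 -0.299 ] mid [ 0.6466 -0.3201] len 0.0423 z [0.014  0.0227]
stud [253. 182.] 3586 ang -3.3 [ 0.3547 -0.301 ] [ 0.6103 -0.3158] mid [ 0.4825 -0.3084] len 0.2561 z [0.013  0.0156]
from [ 0.4847 -0.3093  0.12  ] yaw -3.02
4 rows
-0.02, -0.02, 2.96, 0, 0, 0, 0.4, -0.02, -0.02, 2.96, 0, 0, 0.1, 0.4, -0.02, -0.02, 2.96, 0, 0, 0, 0.4, -0.02, -0.02, 2.97, 0, 0, 0.1, 0.4
```

Request:
{"api": "play_rows", "payload": {
  "moves": [0,0,3,0,0,0,0.4,0,0,3,0,0,0.1,0.4,0,0,3,0,0,0,0.4,-0.1,0,2.7,0,0,0.1,0.4,-0.1,0,0,0,0,0,0.4,0,0,0.1,0,0,0,0.4,0,0,0,0,0,0,0.4]
}}

```text
time: 44.72
tool_pos: [0.4828, -0.3097, 0.0024]
tool_rot: [1.0, -0.028, 0.001, 0.0]
wrist_force: [-0.2, -0.1, 0.5]
gripper_width: 0.0341
finger_force: 0.0
```

Request:
{"api": "play_rows", "payload": {
  "moves": [0,0,0,0,0,0,0,0,0,0,0,0,0,0,0,0,0,0,0,0,0,0,0,0,0,0,0,0],
  "grip_force": 50
}}

```text
time: 45.22
tool_pos: [0.4824, -0.3096, 0.0018]
tool_rot: [1.0, -0.029, 0.001, -0.0]
wrist_force: [-1.0, 2.7, 10.3]
gripper_width: 0.0112
finger_force: 48.8
```

Request:
{"api": "play_rows", "payload": {
  "moves": [0,0,-2,0,0,0,0,0,0,-4,0,0,0,0,0,0,-5,0,0,0,0,0,0,-5,0,0,0,0,0,0,-5,0,0,0,0,0,0,-5,0,0,0,0,0,0,-2,0,0,0,0,0,0,0,0,0,0,0,0,0,0,0,0,0,0],
  "grip_force": 70
}}

```text
time: 46.35
tool_pos: [0.4813, -0.3089, 0.2797]
tool_rot: [1.0, -0.029, -0.001, -0.0]
wrist_force: [0.1, 0.3, -2.9]
gripper_width: 0.0104
finger_force: 68.6
```

```bash
python3 -c "
from held import *
held('w17')
plan([(.57,-.17,.33,2,0),(.57,-.0,.33,45,0),(*rk(-.04,0,.30),TH+90,0)],maxs=5.0)"
```

```text
[ 0.48126352 -0.30903385  0.27957872] -3.275812437547799 0.010053147322748542
0.04 713 z min/med -0.0134 -0.0106 y [-0.0067  0.0059]
0.06 760 z min/med -0.0131 -0.0103 y [-0.0064  0.0062]
0.08 726 z min/med -0.0122 -0.0095 y [-0.0057  0.0057]
0.1 689 z min/med -0.0117 -0.0091 y [-0.006   0.0061]
0.115 650 z min/med -0.0119 -0.0088 y [-0.006   0.0062]
end 0.1225
from [ 0.4813 -0.309   0.2796] yaw -3.28
14 rows
2.01, -3.6, -1.26, 0, 0, -1.3, 0, 2.1, -3.55, -1.26, 0, 0, -1.3, 0, 2.17, -3.5, -1.27, 0, 0.1, -1.3, 0, 2.26, -3.45, -1.26, 0, 0, -1.4, 0, 0.12, -3.4, 0, 0, 0, -8.6, 0, 0.63, -3.34, 0, 0, 0, -8.6, 0, 1.12, -3.21, 0.01, 0, 0, -8.6, 0, 1.58, -3.01, 0, 0, 0, -8.6, 0, 2.02, -2.74, 0.01, -0.1, 0, -8.6, 0, 2.93, -1.09, 0.6, 0, 0, -8.2, 0, 3.06, -0.66, 0.6, 0, 0, -8.2, 0, 3.12, -0.22, 0.6, 0, 0, -8.1, 0, 3.12, 0.22, 0.6, 0, 0, -8.2, 0, 3.05, 0.67, 0.59, 0, 0, -8.1, 0
```

Request:
{"api": "play_rows", "payload": {
  "moves": [2,-3.6,-1.3,0,0,-1.3,0,2.1,-3.6,-1.3,0,0,-1.3,0,2.2,-3.5,-1.3,0,0,-1.3,0,2.3,-3.5,-1.3,0,0,-1.4,0,0.1,-3.4,0,0,0,-8.6,0,0.6,-3.3,0,0,0,-8.6,0,1.1,-3.2,0,0,0,-8.6,0,1.6,-3,0,0,0,-8.6,0,2,-2.7,0,0,0,-8.6,0,2.9,-1.1,0.6,0,0,-8.2,0,3.1,-0.7,0.6,0,0,-8.2,0,3.1,-0.2,0.6,0,0,-8.2,0,3.1,0.2,0.6,0,0,-8.2,0,3.1,0.7,0.6,0,0,-8.1,0,0,0,0,0,0,0,0,0,0,0,0,0,0,0]
}}

```text
time: 48.4
tool_pos: [0.6352, 0.1412, 0.3018]
tool_rot: [0.732, 0.681, -0.001, -0.0]
wrist_force: [0.6, -0.4, -3.3]
gripper_width: 0.0104
finger_force: 68.8
```

```bash
python3 -c "
from held import *
held('w18');print(inrk(pose()[0]))
plan([(*rk(-.04,.004,.168),TH+90,0)],maxs=4)"
```

```text
[0.63533776 0.14089393 0.30237109] 85.78431015126827 0.01011297601402203
0.04 711 z min/med -0.0125 -0.01 y [-0.0068  0.0058]
0.06 767 z min/med -0.0128 -0.0097 y [-0.007   0.0056]
0.08 722 z min/med -0.0116 -0.0088 y [-0.0061  0.0052]
0.1 702 z min/med -0.0113 -0.0084 y [-0.0066  0.0052]
0.115 665 z min/med -0.0116 -0.0081 y [-0.0067  0.0052]
end 0.1229
[-0.0396 -0.0013  0.3024]
from [0.6353 0.1409 0.3024] yaw 85.78
4 rows
0.14, -0.01, 3.36, 0, 0, 0, 0, 0.13, -0.01, 3.36, 0, 0, 0, 0, 0.14, 0, 3.36, 0, 0, 0, 0, 0.13, -0.01, 3.36, -0.1, 0.1, -0.1, 0
```

Request:
{"api": "play_rows", "payload": {
  "moves": [0.15,0,3.5,0,0,0,0,0.15,0,3.5,0,0,0,0,0.15,0,3.5,0,0,0,0,0.15,0,2.8,0,0,0,0,0,0,0.8,0,0,0,0,0,0,0.5,0,0,0,0,0,0,0.4,0,0,0,0,0,0,0,0,0,0,0]
}}

```text
time: 49.45
tool_pos: [0.6363, 0.1481, 0.1536]
tool_rot: [0.732, 0.681, 0.0, 0.0]
wrist_force: [-0.2, 0.4, -3.7]
gripper_width: 0.0105
finger_force: 68.9
```

Request:
{"api": "play_rows", "payload": {
  "moves": [0,0,0.3,0,0,0,0,0,0,0.2,0,0,0,0,0,0,0,0,0,0,0]
}}

```text
time: 49.82
tool_pos: [0.6361, 0.148, 0.1482]
tool_rot: [0.732, 0.681, 0.0, 0.0]
wrist_force: [-0.7, -0.2, -0.5]
gripper_width: 0.0103
finger_force: 69.2
```

Contact felt. I open gently and lift.

Request:
{"api": "play_rows", "payload": {
  "moves": [0,0,0.05,0,0,0,0,0,0,0,0,0,0,0.2,0,0,0,0,0,0,0.25,0,0,0,0,0,0,0.3,0,0,0,0,0,0,0.3,0,0,-2,0,0,0,0.3,0,0,-4,0,0,0,0.3,0,0,-5,0,0,0,0.3,0,0,-5,0,0,0,0.3,0,-4,0,0,0,0,0.3,0,-4,0,0,0,0,0.3,0,-4,0,0,0,0,0.3,0,0,0,0,0,0,0.3,0,0,0,0,0,0,0.3]
}}

```text
time: 51.58
tool_pos: [0.5169, 0.1567, 0.3088]
tool_rot: [0.732, 0.682, 0.001, -0.0]
wrist_force: [0.1, 0.9, 0.1]
gripper_width: 0.0254
finger_force: 0.0
```

```bash
python3 -c "
from laid import *
p,r=pose(); print(inrk(p),yaw(r),p); laid('w19')
plan([(.48,.27,.30,40,0),(.466,.322,.20,TH,0),(.4695,.326,.075,TH,0)],maxs=5.5)"
```

```text
[-0.1588  0.0059  0.3088] 85.9313595057149 [0.51689684 0.15668885 0.30879783]
-0.1 [(-0.055, 11), (-0.045, 46), (-0.035, 22), (-0.025, 5)] ztop 0.1606
-0.075 [(-0.095, 42), (-0.085, 46), (-0.045, 61), (-0.035, 27)] ztop 0.1605
-0.03 [(-0.095, 57), (-0.085, 51), (-0.045, 67), (-0.035, 29)] ztop 0.1607
0 [(-0.095, 63), (-0.085, 58), (-0.045, 73), (-0.035, 36)] ztop 0.1606
0.03 [(-0.095, 58), (-0.085, 58), (-0.045, 77), (-0.035, 38)] ztop 0.1605
0.075 [(-0.095, 61), (-0.085, 58), (-0.045, 73), (-0.035, 38)] ztop 0.16
0.1 [(-0.095, 62), (-0.085, 58), (-0.045, 72), (-0.035, 34), (-0.015, 4)] ztop 0.1603
y span [-0.101  0.136]
from [0.5171 0.1565 0.3084] yaw 85.9
14 rows
1.84, -0.75, 0.14, 0, 0, 7.7, 0, 1.73, -0.99, 0.14, 0, 0, 7.6, 0, 1.58, -1.21, 0.14, 0, 0, 7.7, 0, 1.4, -1.41, 0.14, 0, 0, 7.6, 0, 1.2, -1.59, 0.14, 0, 0, 7.7, 0, 0.98, -1.74, 0.14, 0, -0.1, 7.6, 0, 0.46, -0.98, 2, 0, 0, 8.8, 0, 0.3, -1.03, 2, 0, 0, 8.8, 0, 0.14, -1.07, 2, 0, 0, 8.9, 0, -0.03, -1.08, 2, 0, 0, 8.8, 0, -0.2, -1.05, 2, 0, 0, 8.9, 0, 0.11, -0.15, 4.17, 0, 0, 0, 0, 0.11, -0.14, 4.17, 0, 0, 0, 0, 0.1, -0.15, 4.16, 0, 0, 0, 0
```

Request:
{"api": "play_rows", "payload": {
  "moves": [1.8,-0.8,0.1,0,0,7.7,0,1.7,-1,0.1,0,0,7.6,0,1.6,-1.2,0.1,0,0,7.7,0,1.4,-1.4,0.1,0,0,7.6,0,1.2,-1.6,0.1,0,0,7.7,0,1,-1.7,0.1,0,0,7.6,0,0.5,-1,2,0,0,8.8,0,0.3,-1,2,0,0,8.8,0,0.1,-1.1,2,0,0,8.9,0,0,-1.1,2,0,0,8.8,0,-0.2,-1.1,2,0,0,8.9,0,0.1,-0.1,4.1,0,0,0,0,0.1,-0.1,4.1,0,0,0,0,0.1,-0.1,4.1,0,0,0,0,0,0,0,0,0,0,0,0,0,0,0,0,0,0]
}}

```text
time: 53.62
tool_pos: [0.4696, 0.3252, 0.0798]
tool_rot: [0.999, -0.037, 0.001, -0.0]
wrist_force: [0.7, 1.2, -0.1]
gripper_width: -0.0002
finger_force: 0.0
```

```bash
python3 -c "
from h import *
p,r=pose(); print(p,yaw(r))
im,d,m=save('top','top2'); cv2.imwrite('pics/top2c.png',cv2.resize(im[40:290,0:470,::-1],(800,426),interpolation=cv2.INTER_CUBIC))
plan([(.469,.326,.058,TH,0),(.469,.326,.047,TH,0,3)])"
```

```text
[0.4695808  0.32521028 0.07978308] -4.230278301276149
from [0.4696 0.3256 0.0802] yaw -4.21
4 rows
-0.06, -0.04, 2.22, -0.1, -0.1, -0.1, 0, 0, 0, 0.37, 0, 0, 0, 0, 0, 0, 0.36, 0, 0, 0, 0, 0, 0, 0.37, 0, 0, 0, 0
```

View pics/top2c.png

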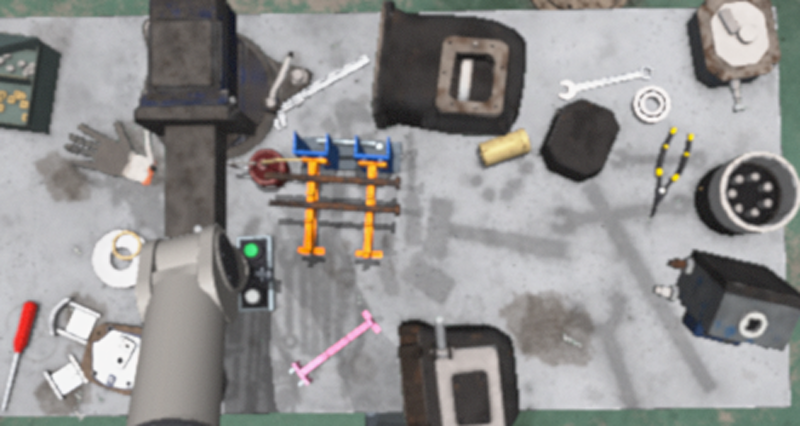

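The top view shows both studs lying across both hangers, no third stud on the bench, and the can and bush in place. I press yellow.

Request:
{"api": "play_rows", "payload": {
  "moves": [0,0,2.2,0,0,0,0,0,0,0.4,0,0,0,0,0,0,0.4,0,0,0,0,0,0,0.3,0,0,0,0,0,0,0,0,0,0,0]
}}

```text
time: 54.3
tool_pos: [0.4687, 0.3256, 0.0462]
tool_rot: [0.999, -0.036, 0.0, -0.0]
wrist_force: [-1.5, -0.5, 4.9]
gripper_width: -0.0
finger_force: 2.4
```

Request:
{"api": "play_rows", "payload": {
  "moves": [0,0,0.12,0,0,0,0,0,0,0,0,0,0,0,0,0,0,0,0,0,0]
}}

```text
time: 54.68
tool_pos: [0.4688, 0.3257, 0.0458]
tool_rot: [0.999, -0.037, 0.0, -0.001]
wrist_force: [-6.8, -3.0, 23.0]
gripper_width: 0.0002
finger_force: 11.7
```

Request:
{"api": "play_rows", "payload": {
  "moves": [0,0,-2,0,0,0,0,0,0,-2.5,0,0,0,0,2.3,0.1,0,0,0,0,0,2.2,0.2,0,0,0,0,0,0,0,0,0,0,0,0,0,0,1.8,0,0,0,0,0,0,0,0,0,0,0]
}}

```text
time: 55.55
tool_pos: [0.5115, 0.3189, 0.0699]
tool_rot: [0.999, -0.036, -0.001, 0.001]
wrist_force: [-0.9, -0.2, 0.2]
gripper_width: -0.0001
finger_force: 0.0
```

Request:
{"api": "play_rows", "payload": {
  "moves": [0.15,-0.4,1.2,0,0,0,0,0,0,0.4,0,0,0,0,0,0,0.4,0,0,0,0,0,0,0.3,0,0,0,0,0,0,0.1,0,0,0,0,0,0,0,0,0,0,0]
}}

```text
time: 56.3
tool_pos: [0.5147, 0.323, 0.0475]
tool_rot: [0.999, -0.036, -0.0, -0.0]
wrist_force: [-2.9, -0.1, 4.3]
gripper_width: 0.0001
finger_force: 2.0
```

Request:
{"api": "play_rows", "payload": {
  "moves": [0,0,0.15,0,0,0,0,0,0,0.1,0,0,0,0,0,0,0,0,0,0,0]
}}

```text
time: 56.68
tool_pos: [0.5149, 0.323, 0.0458]
tool_rot: [0.999, -0.037, -0.0, -0.0]
wrist_force: [-7.1, -2.0, 22.1]
gripper_width: -0.0003
finger_force: 11.0
```

Green is fully down. I lift clear and check the studs and hangers once more.

Request:
{"api": "play_rows", "payload": {
  "moves": [0,0,-2,0,0,0,0,0,0,-4,0,0,0,0,-2,0,-5,0,0,0,0,-3,0,-5,0,0,0,0,-2,0,-5,0,0,0,0,0,2,-2,0,0,0,0,0,4,0,0,0,0,0,0,4,0,0,0,0,0,0,0,0,0,0,0,0,0,0,0,0,0,0,0]
}}

```text
time: 57.92
tool_pos: [0.4378, 0.2288, 0.2753]
tool_rot: [0.999, -0.036, 0.0, -0.001]
wrist_force: [-0.9, 0.0, -0.7]
gripper_width: 0.0002
finger_force: 0.0
```

```bash
python3 -c "
from laid import *
from seat import seat
p,r=pose(); print(inrk(p),p); laid('w20'); seat('w20',.055); seat('w20',-.055)
im,d,m=load('w20');W=cloud(m,d,True);X=(W[...,:2]-O)@ex; Y=(W[...,:2]-O)@ey;Z=W[...,2];hsv=cv2.cvtColor(im,cv2.COLOR_RGB2HSV)
k=((cv2.inRange(hsv,(0,90,30),(8,255,255))>0)|(cv2.inRange(hsv,(172,90,30),(180,255,255))>0))&(Y>.1)&(Y<.21)&(X>-.07)&(X<.05)&(Z>.055)&(Z<.12)
print('can',cv2.minEnclosingCircle((np.stack([X[k],Y[k]],1)*1000).astype(np.float32)))"
```

```text
[-0.243   0.0721  0.2753] [0.4377854  0.22879482 0.27531154]
-0.1 [(-0.095, 102), (-0.085, 84), (-0.075, 11), (-0.055, 14), (-0.045, 31)] ztop 0.1617
-0.075 [(-0.095, 64), (-0.085, 53)] ztop 0.1584
-0.03 [(-0.095, 78), (-0.085, 62)] ztop 0.1586
0 [(-0.095, 80), (-0.085, 65)] ztop 0.1584
0.03 [(-0.095, 82), (-0.085, 70)] ztop 0.1584
0.075 [(-0.095, 88), (-0.085, 66)] ztop 0.1579
0.1 [(-0.095, 79), (-0.085, 66)] ztop 0.1582
y span [-0.111  0.126]
web x -0.075 ztop [0.1458 0.1542] y 0.0548
web x -0.1 ztop [0.1434 0.1453] y 0.0558
web x -0.13 ztop [0.1414 0.1429] y 0.0603
web x -0.155 ztop [0.135  0.1417] y 0.0593Traceback (most recent call last):
  File "<string>", line 4, in <module>
    p,r=pose(); print(inrk(p),p); laid('w20'); seat('w20',.055); seat('w20',-.055)
                                               ~~~~^^^^^^^^^^^^
  File "seat.py", line 12, in seat
    print('back x',np.percentile(X[o],[99,99.8]).round(4),'plate y',np.percentile(Y[o&(X>-.012)],[1,99]).round(4))
                                                                    ~~~~~~~~~~~~~^^^^^^^^^^^^^^^^^^^^^^^
    return _quantile_unchecked(
        a, q, axis, out, overwrite_input, method, keepdims, weights)
    return _ureduce(a,
                    func=_quantile_ureduce_func,
    ...<5 lines>...
                    overwrite_input=overwrite_input,
                    method=method)
    r = func(a, **kwargs)
    result = _quantile(arr,
                       quantiles=q,
    ...<2 lines>...
                       out=out,
                       weights=wgt)
    slices_having_nans = np.isnan(arr[-1, ...])
                                  ~~~^^^^^^^^^
IndexError: index -1 is out of bounds for axis 0 with size 0
```

```bash
python3 -c "
from station import env
print(env.sign_off())"
```

```text
the job is handed in; nothing more can be done
None
```

The job is handed in after about 58 s of robot time: both hangers are hooked home, white was pressed while the rack was empty, the two studs present lie across both hangers, and yellow then green were pressed. I closed the gripper on the oil can's spout once, meaning to turn it clear of the left slots. The fingers met nothing solid, and the can was in the same place when I looked afterwards. The hand-in returned no verdict.

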